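# Put the microscope accessories away in their tray

## Task

Put the four microscope accessories away in the accessory tray: the eyepiece, the close-up lens, the ring lamp and the slide box, each standing as it stands now and sat right down in the well made for its shape and size (the three round wells go by size, the box goes in the oblong one). Set them down gently rather than dropping them, and leave the look-alikes, the specimen jar and the loose focus knob, where they are.

Things in the scene. Friction and masses are not known exactly. Their poses are not given: they have to be found in the camera images.
- eyepiece: microscope eyepiece standing upright: bright steel barrel 30 mm across and 24 mm tall below, black body 40 mm across above it (from 24 to 52 mm high, narrowing to 32 mm at the glass top), 60 mm tall in all, 0.12 kg. Origin: centre of its underside; z up
- lens: screw-on close-up lens standing upright: plain black drum 52 mm across and 42 mm tall with a thin aluminium band round the side and a glass face on top, no stub, 0.16 kg. Origin: centre of its underside; z up
- lamp: ring lamp lying flat: black ring 64 mm across outside with an open 38 mm hole, 42 mm tall, a circle of small white dots on its top face, 0.15 kg. Grip it across the outside. Origin: centre of its underside; z up
- slidebox: slide box: black rectangular box 70 mm long (its x) by 30 mm wide (its y) by 42 mm tall, with a white paper patch on top, about 0.09 kg. Origin: centre of its underside; z up. It may stand at any yaw
- jar: look-alike, not to be moved: closed specimen jar, clear glass 38 mm across with a black screw lid 42 mm across, 52 mm tall. Origin: centre of its underside
- knob: look-alike, not to be moved: loose ribbed black focus knob, 48 mm across the ribs and 28 mm tall, with a bright steel shaft stub 12 mm across standing up from its middle to 46 mm. Origin: centre of its underside
- nest_eyepiece: grey insert 96x96x16 mm, fixed in the black tray, with the smallest round cork-lined well: 46 mm across, 10 mm deep. Origin: under the well's centre, at the underside; z up; well floor at z 6, rim at z 16 mm. The four inserts lie two by two, square to one another, 98 mm apart, in changing order; the tray's outer wall (206 mm square) is 1 mm lower than the rims
- nest_lens: grey insert as nest_eyepiece (same sizes and heights), with the middle round cork-lined well: 68 mm across, 10 mm deep. Origin as there
- nest_lamp: grey insert as nest_eyepiece (same sizes and heights), with the largest round cork-lined well: 80 mm across, 10 mm deep. Origin as there
- nest_box: grey insert as nest_eyepiece (same sizes and heights), with a rectangular cork-lined well 86 mm along its x and 46 mm along its y, 10 mm deep. Origin as there
There are look-alikes about, which are no part of the job. Leave any blue or red look-alike of the slidebox alone.

How it is judged:
By the outcome, as a careful person would: the job done as asked, in the order asked, and still so for the second after the job is handed in, with the robot touching nothing.
It also fails if it takes over 125 s, if anything falls off the work surface, if the arm or the gripper's body presses on something with over 40 N, if the wrist force passes 120 N, or if a joint passes its speed limit or range.

## Robot

A 6-joint arm with a two-finger parallel gripper is mounted at the origin on the work surface. World frame = base frame: x ahead of the robot, y to its left, z up, the work surface at z = 0. Lengths are in m, angles in rad, forces in N, time in s.
With the tool pointing down it reaches from about 0.35 to 1 m from the base axis. Payload 7.1 kg.
Tool frame: the origin (TCP) lies midway between the tips of the shut fingers; the grasp point (between the pads) lies 19 mm behind it; z points along the fingers, x is the direction in which the jaws open and shut, and the axes are right-handed (so a half turn about z gives the same grasp; the last joint's range is limited). The gripper opens to 85 mm and grips with 20 to 120 N. Pads are 22 mm wide; open, the fingers measure 114 mm over their backs; the gripper's body (76 mm by 85 mm) begins 54 mm behind the grasp point. The pads swing forward as they close: fully open they stand 13 mm farther back than shut.
Start: joints at [1.329, 0.423, 1.63, -0, 1.089, -0.019], TCP at [0.138, 0.61, 0.231] pointing down, gripper open.
Joint ranges: [-3, 3], [-0.9, 2.11], [0.09, 2.58], [-1.31, 4.45], [0.11, 2.69], [-2.54, 2.54]. Speed limits (rad/s): [2.39, 2.39, 3.01, 3.14, 3.14, 3.14].

## Interface

Orientations are given as a unit quaternion [w, x, y, z].
In Python, from workcell import robot gives the robot as it stands.
- The arm moves only by the tool play_rows, never from a script. Its argument "motion" is a list of rows, each a list of 6 numbers: the shift along the tool's x, y, z in mm, then the turn, a rotation vector about the tool's x, y, z in degrees. A call has 1 to 12 rows; each row shifts and turns the pose as measured when the row begins, along the tool's axes as they then stand; what a row does not reach is not made up. A row lasts 1/12 s, in which the tool goes at most 41.7 mm and 7.16 degrees, less where a joint would pass 70% of its speed; a pose out of reach is approached as far as the arm can. A call is refused whole if a number of a shift passes 41.7 or a number of a turn 7.16, either way. A call with a gripper value outside its range is refused whole. "claw" is the gripper's target within -1 to 1 (fully open at 1, half-way at 0, shut at -1), set as the call begins (left out, the last holds). The fingers move at their own pace and stop on an object; the grip force is fixed at half the most. Time passes only in rows, so rows that do not move let the fingers close. It gives the time, the measured TCP pose, the force and the opening at its end, in the units of the state.
- robot.get_state(): the state, without advancing time (a new reading comes with each control period).
- robot.read_camera(name): name is "scene" or "top"; returns (picture, depth): 420x560x3 uint8, blue, green, red; 420x560 float32, m along the optical axis (not along the pixel's ray), 0 where there is no reading.
- robot.camera_model(name): a dict with "fovy" (degrees; the focal length in pixels is half the picture's height over the tangent of half this angle, whatever the lens; pixels are square), "cx", "cy" (the principal point, pixels), "world_to_cam" (4x4, takes a point from world to camera coordinates). Camera axes: x right, y up, looking along -z (the intrinsics and any distortion apply to the point x, -y, -z); pixel columns grow to the right and rows downward; lengths in m; the calibration is good to about 2 mm. A picture is of the moment at which its call begins. camera_model takes no time and is no camera call.
- robot.job_done(): hands the job in, once; it reports no verdict.
The state is a dict: "time_s": time; "joints": joint angles; "qvel": joint speeds; "tau": joint torques, N m; "tool_pos": TCP position; "tool_rot": TCP orientation; "wrist_force": force on the tool from outside, world axes, zero at the start; "torque": the same for the moment, N m; "finger_gap": finger opening in m.
Only numpy, scipy, OpenCV 4.12 (cv2) and the standard library are available. Lean on these libraries where they do the work, as an engineer would, in place of code of your own. Each camera call takes 0.05 s, during which the arm holds its last target. There are 200 camera calls.

## Working session

There is one attempt and no reset: what is moved stays moved. The work goes in short steps, Python scripts to look and compute and a tool call to move; the robot and the scene stay as the last step left them, time stands still between calls to the robot, and variables do not carry over. Pictures are saved under pics/ and viewed, about 12 in all and at most 16, crops included, and the job is handed in when it is done.

Besides the shell and the picture viewer there is one more tool, called after "Emit:" by a JSON object that holds its "name" and its "arguments". play_rows: Moves the arm, as the interface text tells. Its arguments: {"type":"object","properties":{"motion":{"type":"array"},"claw":{"type":"number"}},"required":["motion"]}

```bash
mkdir -p pics; ls
cat > h.py <<'E'
import numpy as np, cv2
from workcell import robot
def snap(n,f):
    p,d=robot.read_camera(n); cv2.imwrite(f'pics/{f}.png',p); np.savez(f'pics/{f}.npz',p=p,d=d); return p,d
def world(n,u,v,z=None,d=None):
    m=robot.camera_model(n); f=210/np.tan(np.radians(m['fovy'])/2)
    T=np.linalg.inv(np.array(m['world_to_cam'])); r=np.array([(u-m['cx'])/f,-(v-m['cy'])/f,-1.])
    o=T[:3,3]; r=T[:3,:3]@r
    return o+r*(d if z is None else (z-o[2])/r[2])
E
python3 - <<'E'
from h import *
for n in('top','scene'):
    p,d=snap(n,n+'0'); m=robot.camera_model(n); print({k:v for k,v in m.items()}, d.min(),d.max())
print(robot.get_state())
E
```

```text
pics
{'fovy': 49.73314322906555, 'cx': 282.1089833103725, 'cy': 206.48917904124443, 'world_to_cam': array([[ 0.02309192, -0.99948745, -0.02217209, -0.07888521],
       [ 0.99341146,  0.02045007,  0.11276285, -0.58650238],
       [-0.11225164, -0.02462992,  0.99337452, -0.95292331],
       [ 0.        ,  0.        ,  0.        ,  1.        ]])} 0.0 1.9084865
{'fovy': 47.4561013730032, 'cx': 281.1843547260524, 'cy': 206.90552878108818, 'world_to_cam': array([[-0.77697139,  0.62949042,  0.00756801,  0.4892897 ],
       [-0.43585017, -0.54656061,  0.71505674,  0.17052485],
       [ 0.45425774,  0.55228011,  0.69902546, -1.45674646],
       [ 0.        ,  0.        ,  0.        ,  1.        ]])} 0.0 3.9999173
{'time_s': 0.1, 'joints': array([ 1.32905330e+00,  4.23794019e-01,  1.63064284e+00,  7.46382712e-06,
        1.08861830e+00, -1.89970460e-02]), 'qvel': array([-0.00113634, -0.00213443, -0.00259464,  0.00017279,  0.00014982,
       -0.00019166]), 'tau': array([-5.70654865e-04, -5.58426797e+01, -2.82444459e+01, -6.19797947e-05,
        3.02267472e-03, -2.64634714e-06]), 'tool_pos': array([0.13791456, 0.60906074, 0.23059346]), 'tool_rot': array([ 4.42842844e-04,  7.81316618e-01,  6.24134447e-01, -5.81917118e-04]), 'wrist_force': array([ 0.77170482, -0.33112385, -0.25483815]), 'torque': array([ 0.00058659, -0.00243214, -0.03622847]), 'finger_gap': 0.0854051216640058}
```

View pics/top0.png

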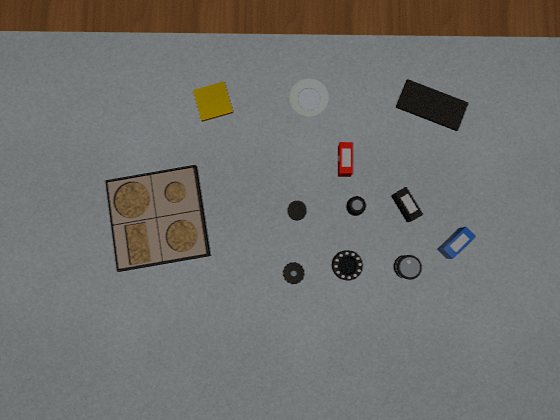

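View pics/scene0.png

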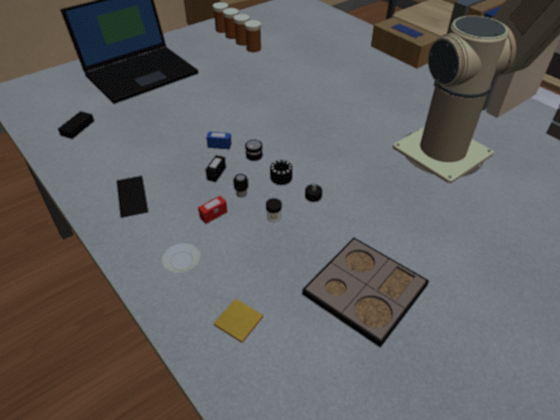

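The top view shows the tray at left with its wells: lamp (131,200), eyepiece (175,192), box (138,243) and lens (181,236). The parts are the eyepiece (356,206), slide box (407,204), lamp (347,265) and lens (407,267). The jar (297,210), knob (293,273), and red and blue boxes stay where they are. I'll enlarge both areas next.

Run:
```python
from h import *
p=cv2.imread('pics/top0.png')
def crop(x,y,w,h,s,f): cv2.imwrite(f,cv2.resize(p[y:y+h,x:x+w],None,fx=s,fy=s,interpolation=cv2.INTER_CUBIC))
p=cv2.convertScaleAbs(p,alpha=1.6,beta=20)
crop(275,130,130*1+70,150,4,'pics/c1.png'); crop(95,155,130,120,5,'pics/c2.png')
```

```text
(no output)
```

View pics/c1.png

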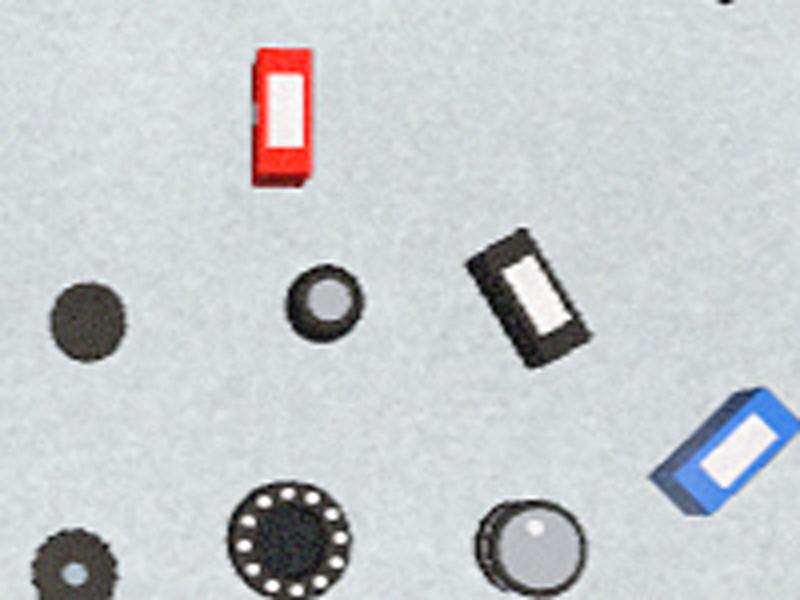

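View pics/c2.png

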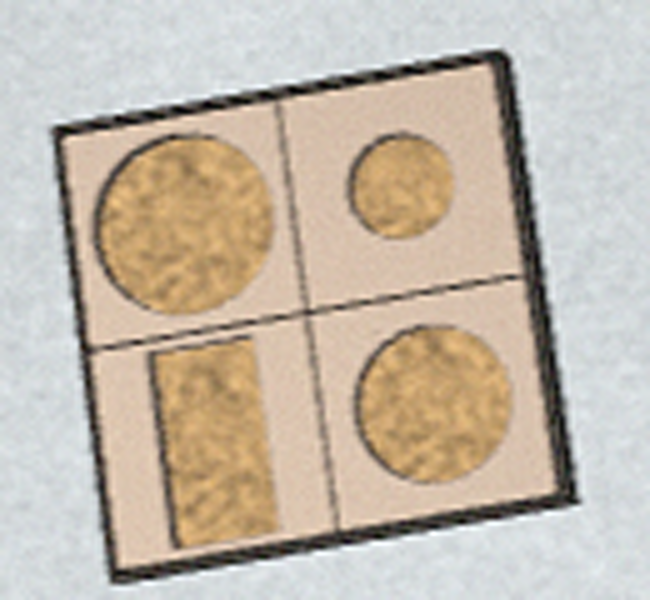

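Run:
```python
from h import *
D=np.load('pics/top0.npz')['d']
def w(name,U,V,s,ox,oy,z):
    u,v=(U+.5)/s-.5+ox,(V+.5)/s-.5+oy
    dd=np.median(D[int(v)-1:int(v)+3,int(u)-1:int(u)+3]); a=world('top',u,v,z)
    print(name,np.round(a*1000,1),'by depth',np.round(world('top',u,v,None,dd)*1000,1)); return a
c1=(4,275,130);c2=(5,95,155)
w('eyep',330,299,*c1,.060); w('eyep body',325,303,*c1,.042)
b=[w('box',*q,*c1,.042) for q in((536,295),(500,264),(531,254),(572,322),(541,335))]
e=b[4]-b[1];e2=b[3]-b[2];print('box yaw',[np.degrees(np.arctan2(x[1],x[0])) for x in(e,e2)])
w('lamp',292,541,*c1,.042); w('lens',541,547,*c1,.042)
w('jar',88,321,*c1,.052); w('knob',75,574,*c1,.046); w('red',285,110,*c1,.042); w('blue',738,450,*c1,.042)
n={k:w(k,*q,*c2,.016) for k,q in dict(lamp=(184,224),eye=(402,186),lens=(434,404),box=(214,443),mid=(308,311)).items()}
for i,j in(('lamp','eye'),('box','lens'),('box','lamp'),('lens','eye')):
    v=n[j]-n[i];print(i,j,np.linalg.norm(v)*1000,np.degrees(np.arctan2(v[1],v[0])))
print(sum(n[k] for k in('lamp','eye','lens','box'))/4)
# scene depth check
m=robot.camera_model('scene');S=np.load('pics/scene0.npz')['d']
for k,(u,v) in dict(eye=(241,178),box=(216,161),lamp=(281,165),lens=(254,143)).items(): print(k,np.round(world('scene',u,v,None,S[v,u])*1000,1))
```

```text
eyep [ 592.7 -224.6   60. ] by depth [ 592.7 -224.6   60.3]
eyep body [ 592.7 -224.5   42. ] by depth [ 590.5 -222.    60.4]
box [ 599.3 -337.    42. ] by depth [ 599.3 -337.    42.2]
box [ 615.6 -318.    42. ] by depth [ 615.6 -317.9   42.4]
box [ 621.4 -334.6   42. ] by depth [ 621.3 -334.4   42.6]
box [ 585.1 -356.    42. ] by depth [ 585.1 -355.9   42.4]
box [ 577.8 -339.5   42. ] by depth [ 577.7 -339.3   42.8]
box yaw [np.float64(-150.3485322647261), np.float64(-149.35983022463478)]
lamp [ 465.6 -207.7   42. ] by depth [ 465.2 -211.5   10.8]
lens [ 465.5 -338.6   42. ] by depth [ 465.5 -338.4   42.6]
jar [579.2 -97.6  52. ] by depth [579.3 -97.6  51.8]
knob [445.7 -93.4  46. ] by depth [445.7 -93.4  46.5]
red [ 697.8 -202.4   42. ] by depth [ 697.9 -202.4   41.5]
blue [ 518.8 -442.5   42. ] by depth [ 518.8 -442.3   42.6]
lamp [598.9 271.   16. ] by depth [599.4 272.5  11.7]
eye [618. 174.  16.] by depth [618.6 175.2  11.8]
lens [521.2 155.   16. ] by depth [521.4 155.9  12.4]
box [501.9 251.7  16. ] by depth [502.  253.3  11.3]
mid [561.2 213.2  16. ] by depth [560.8 212.   19.7]
lamp eye 98.80209491297695 -78.8791475430266
box lens 98.62947356434664 -78.69997763231868
box lamp 98.94331122829183 11.229814146065003
lens eye 98.63470925451689 11.129601090246062
[0.55999087 0.21293407 0.016     ]
eye [ 591.2 -217.3   62.7]
box [ 591.9 -338.5   44.2]
lamp [ 448.9 -224.4   29.9]
lens [ 456.3 -342.    41.8]
```

```bash
cat >> h.py <<'E'
from scipy.spatial.transform import Rotation as Rn
def down(yaw): # tool x at world yaw (deg), z down
    a=np.radians(yaw);x=np.array([np.cos(a),np.sin(a),0]);z=np.array([0,0,-1.]);return Rn.from_matrix(np.c_[x,np.cross(z,x),z])
def plan(x,y,z,yaw,n,dec=0):
    s=robot.get_state();q=s['tool_rot'];p=np.array(s['tool_pos'])*1000;R=Rn.from_quat([q[1],q[2],q[3],q[0]])
    X=R.as_matrix()[:,0];y0=np.degrees(np.arctan2(X[1],X[0]));dy=yaw-y0
    print('t',round(s['time_s'],2),'pos',p.round(1),'yaw',round(y0,1),'F',np.round(s['wrist_force'],1),'gap',round(s['finger_gap']*1000,1),'togo',(np.array([x,y,z])-p).round(1),round(dy,1))
    step=(np.array([x,y,z])-p)/n
    tilt=(R.inv()*down(y0)).as_rotvec(degrees=True); print('tilt',tilt.round(2))
    for i in range(n): print(list(np.round(np.r_[down(y0+dy*i/n).inv().apply(step),0,0,-dy/n],dec)+0.))
E
python3 - <<'E'
from h import *
d=np.load('pics/top0.npz')['d']
def patch(U,V,s=5,ox=95,oy=155,r=2):
    u,v=int(U/s+ox),int(V/s+oy); return np.median([world('top',i,j,None,d[j,i])[2] for i in range(u-r,u+r+1) for j in range(v-r,v+r+1)])*1000
for k,q in dict(fl1=(184,224),fl2=(402,186),fl3=(434,404),fl4=(214,443),rim1=(320,160),rim2=(300,440),rim3=(490,80),rim4=(125,400),table=(600,200)).items(): print(k,patch(*q,r=1 if 'rim' in k else 2).round(1))
for z in(.019,.0205):
  for k,(U,V) in dict(lamp=(184,224),eye=(402,186),lens=(434,404),box=(214,443)).items(): print(z,k,(world('top',(U+.5)/5-.5+95,(V+.5)/5-.5+155,z)*1000).round(1))
plan(593,-225,180,-78.8,26)
E
```

```text
fl1 11.2
fl2 11.4
fl3 11.8
fl4 12.3
rim1 20.5
rim2 21.7
rim3 18.3
rim4 22.2
table -0.4
0.019 lamp [598.6 269.9  19. ]
0.019 eye [617.6 173.2  19. ]
0.019 lens [521.1 154.3  19. ]
0.019 box [501.8 250.7  19. ]
0.0205 lamp [598.4 269.4  20.5]
0.0205 eye [617.3 172.8  20.5]
0.0205 lens [521.  153.9  20.5]
0.0205 box [501.8 250.2  20.5]
t 0.1 pos [137.9 609.1 230.6] yaw 77.2 F [ 0.8 -0.3 -0.3] gap 85.4 togo [ 455.1 -834.1  -50.6] -156.0
tilt [-0.    0.08 -0.  ]
[np.float64(-27.0), np.float64(24.0), np.float64(2.0), np.float64(0.0), np.float64(0.0), np.float64(6.0)]
[np.float64(-25.0), np.float64(27.0), np.float64(2.0), np.float64(0.0), np.float64(0.0), np.float64(6.0)]
[np.float64(-22.0), np.float64(29.0), np.float64(2.0), np.float64(0.0), np.float64(0.0), np.float64(6.0)]
[np.float64(-19.0), np.float64(31.0), np.float64(2.0), np.float64(0.0), np.float64(0.0), np.float64(6.0)]
[np.float64(-15.0), np.float64(33.0), np.float64(2.0), np.float64(0.0), np.float64(0.0), np.float64(6.0)]
[np.float64(-12.0), np.float64(35.0), np.float64(2.0), np.float64(0.0), np.float64(0.0), np.float64(6.0)]
[n
[... 1391 characters left out ...]
5.0), np.float64(2.0), np.float64(0.0), np.float64(0.0), np.float64(6.0)]
[np.float64(35.0), np.float64(12.0), np.float64(2.0), np.float64(0.0), np.float64(0.0), np.float64(6.0)]
[np.float64(36.0), np.float64(8.0), np.float64(2.0), np.float64(0.0), np.float64(0.0), np.float64(6.0)]
[np.float64(36.0), np.float64(4.0), np.float64(2.0), np.float64(0.0), np.float64(0.0), np.float64(6.0)]
[np.float64(37.0), np.float64(0.0), np.float64(2.0), np.float64(0.0), np.float64(0.0), np.float64(6.0)]
[np.float64(36.0), np.float64(-3.0), np.float64(2.0), np.float64(0.0), np.float64(0.0), np.float64(6.0)]
[np.float64(36.0), np.float64(-7.0), np.float64(2.0), np.float64(0.0), np.float64(0.0), np.float64(6.0)]
```

Emit:
{"name": "play_rows", "arguments": {"motion": [[-27, 24, 2, 0, 0, 6], [-25, 27, 2, 0, 0, 6], [-22, 29, 2, 0, 0, 6], [-19, 31, 2, 0, 0, 6], [-15, 33, 2, 0, 0, 6], [-12, 35, 2, 0, 0, 6], [-8, 36, 2, 0, 0, 6], [-4, 36, 2, 0, 0, 6], [0, 37, 2, 0, 0, 6], [3, 36, 2, 0, 0, 6], [7, 36, 2, 0, 0, 6], [11, 35, 2, 0, 0, 6]], "claw": 1}}

```text
time_s: 1.1
tool_pos: [0.3413, 0.2076, 0.2025]
tool_rot: [0.0, 1.0, 0.023, -0.001]
wrist_force: [0.5, 0.3, -1.2]
finger_gap: 0.0852
```

Emit:
{"name": "play_rows", "arguments": {"motion": [[15, 34, 2, 0, 0, 6], [18, 32, 2, 0, 0, 6], [21, 30, 2, 0, 0, 6], [24, 27, 2, 0, 0, 6], [27, 25, 2, 0, 0, 6], [29, 22, 2, 0, 0, 6], [31, 19, 2, 0, 0, 6], [33, 15, 2, 0, 0, 6], [35, 12, 2, 0, 0, 6], [36, 8, 2, 0, 0, 6], [36, 4, 2, 0, 0, 6], [37, 0, 2, 0, 0, 6]]}}

```text
time_s: 2.1
tool_pos: [0.5239, -0.2164, 0.1759]
tool_rot: [0.001, 0.802, -0.597, -0.002]
wrist_force: [0.2, 0.2, 0.3]
finger_gap: 0.0853
```

```bash
sed -i 's/print(list(np.round(np.r_\(.*\),dec)+0.))/print((np.round(np.r_\1,dec)+0.).tolist())/' h.py; python3 -c "
from h import *
plan(593,-225,110,-78.8,5)"
```

```text
t 2.1 pos [ 523.9 -216.4  175.9] yaw -73.3 F [0.2 0.2 0.3] gap 85.3 togo [ 69.1  -8.6 -65.9] -5.5
tilt [0.16 0.11 0.  ]
[6.0, -13.0, 13.0, 0.0, 0.0, 1.0]
[5.0, -13.0, 13.0, 0.0, 0.0, 1.0]
[5.0, -13.0, 13.0, 0.0, 0.0, 1.0]
[5.0, -13.0, 13.0, 0.0, 0.0, 1.0]
[5.0, -13.0, 13.0, 0.0, 0.0, 1.0]
```

Emit:
{"name": "play_rows", "arguments": {"motion": [[6, -13, 13, 0, 0, 1], [5, -13, 13, 0, 0, 1], [5, -13, 13, 0, 0, 1], [5, -13, 13, 0, 0, 1], [5, -13, 13, 0, 0, 1], [0, 0, 0, 0, 0, 0]]}}

```text
time_s: 2.6
tool_pos: [0.5978, -0.2367, 0.1064]
tool_rot: [0.001, 0.769, -0.64, 0.0]
wrist_force: [-1.5, 0.9, -0.1]
finger_gap: 0.0857
```

```bash
python3 -c "
from h import *
plan(593,-225,12,-78.8,6)"
```

```text
t 2.6 pos [ 597.8 -236.7  106.4] yaw -79.5 F [-1.5  0.9 -0.1] gap 85.7 togo [ -4.8  11.7 -94.4] 0.7
tilt [ 0.07 -0.06 -0.  ]
[-2.0, 0.0, 16.0, 0.0, 0.0, 0.0]
[-2.0, 0.0, 16.0, 0.0, 0.0, 0.0]
[-2.0, 0.0, 16.0, 0.0, 0.0, 0.0]
[-2.0, 0.0, 16.0, 0.0, 0.0, 0.0]
[-2.0, 0.0, 16.0, 0.0, 0.0, 0.0]
[-2.0, 0.0, 16.0, 0.0, 0.0, 0.0]
```

Emit:
{"name": "play_rows", "arguments": {"motion": [[-6, 0, 8, 0, 0, 0], [-6, 0, 8, 0, 0, 0], [0, 0, 8, 0, 0, 0], [0, 0, 0, 0, 0, 0], [0, 0, 0, 0, 0, 0]]}}

```text
time_s: 3.02
tool_pos: [0.5922, -0.2223, 0.0797]
tool_rot: [0.001, 0.769, -0.639, -0.002]
wrist_force: [0.4, -0.0, 0.3]
finger_gap: 0.0854
```

```bash
python3 -c "
from h import *
plan(593,-225,12,-78.8,6,1)"
```

```text
t 3.02 pos [ 592.2 -222.3   79.7] yaw -79.4 F [ 0.4 -0.   0.3] gap 85.4 togo [  0.8  -2.7 -67.7] 0.6
tilt [0.27 0.06 0.  ]
[0.5, 0.0, 11.3, 0.0, 0.0, -0.1]
[0.5, 0.0, 11.3, 0.0, 0.0, -0.1]
[0.5, 0.0, 11.3, 0.0, 0.0, -0.1]
[0.5, 0.0, 11.3, 0.0, 0.0, -0.1]
[0.5, 0.0, 11.3, 0.0, 0.0, -0.1]
[0.5, 0.0, 11.3, 0.0, 0.0, -0.1]
```

Emit:
{"name": "play_rows", "arguments": {"motion": [[1, 0, 11, 0, 0, 0], [1, 0, 11, 0, 0, 0], [1, 0, 11, 0, 0, 0], [0, 0, 11, 0, 0, 0], [0, 0, 11, 0, 0, 0], [0, 0, 10, 0, 0, 0], [0, 0, 0, 0, 0, 0]]}}

```text
time_s: 3.6
tool_pos: [0.5923, -0.226, 0.0092]
tool_rot: [0.001, 0.769, -0.639, -0.001]
wrist_force: [-0.4, 0.1, -0.2]
finger_gap: 0.0855
```

```bash
python3 -c "
from h import *
plan(593,-225,12,-78.8,1,1)
p,d=snap('scene','s1'); cv2.imwrite('pics/s1c.png',cv2.resize(p[90:290,160:360],None,fx=3,fy=3,interpolation=cv2.INTER_CUBIC))"
```

```text
t 3.6 pos [ 592.3 -226.     9.2] yaw -79.4 F [-0.4  0.1 -0.2] gap 85.5 togo [0.7 1.  2.8] 0.6
tilt [ 0.19 -0.   -0.  ]
[-0.9, -0.8, -2.8, 0.0, 0.0, -0.6]
```

View pics/s1c.png

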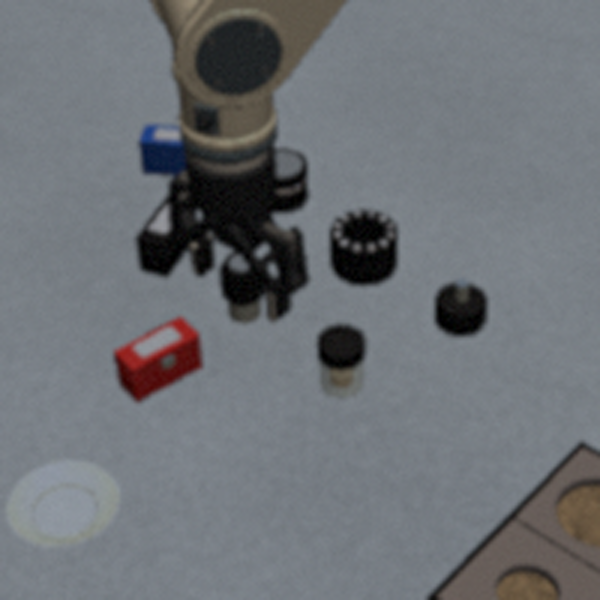

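The eyepiece (about 241,282 in the crop) stands between the open fingers with clearance all round. I'll raise 4 mm and close.

Emit:
{"name": "play_rows", "arguments": {"motion": [[-1, -1, -4, 0, 0, 0], [0, 0, 0, 0, 0, 0], [0, 0, 0, 0, 0, 0], [0, 0, 0, 0, 0, 0], [0, 0, 0, 0, 0, 0], [0, 0, 0, 0, 0, 0], [0, 0, 0, 0, 0, 0], [0, 0, 0, 0, 0, 0], [0, 0, 0, 0, 0, 0]], "claw": -1}}

```text
time_s: 4.4
tool_pos: [0.595, -0.2252, 0.0164]
tool_rot: [0.001, 0.77, -0.639, 0.001]
wrist_force: [0.1, 0.1, -1.3]
finger_gap: 0.0389
```

```bash
python3 -c "
from h import *
plan(593,-225,12,-78.8,1,1)"
```

```text
t 4.4 pos [ 595.  -225.2   16.4] yaw -79.4 F [ 0.1  0.1 -1.3] gap 38.9 togo [-2.   0.2 -4.4] 0.6
tilt [-0.   -0.12  0.  ]
[-0.6, 2.0, 4.4, 0.0, 0.0, -0.6]
```

Emit:
{"name": "play_rows", "arguments": {"motion": [[0, 0, -10, 0, 0, 0], [0, 0, -20, 0, 0, 0], [0, 0, -30, 0, 0, 0], [0, 0, -30, 0, 0, 0], [0, 0, -10, 0, 0, 0], [0, 0, 0, 0, 0, 0]]}}

```text
time_s: 4.9
tool_pos: [0.5932, -0.2244, 0.1204]
tool_rot: [0.001, 0.769, -0.639, -0.002]
wrist_force: [0.5, -0.4, -2.1]
finger_gap: 0.039
```

```bash
python3 -c "
from h import *
plan(619,173,120,-78.8,11)"
```

```text
t 4.9 pos [ 593.2 -224.4  120.4] yaw -79.4 F [ 0.5 -0.4 -2.1] gap 39.0 togo [ 25.8 397.4  -0.4] 0.6
tilt [0.25 0.04 0.  ]
[-35.0, -9.0, 0.0, 0.0, 0.0, 0.0]
[-35.0, -9.0, 0.0, 0.0, 0.0, 0.0]
[-35.0, -9.0, 0.0, 0.0, 0.0, 0.0]
[-35.0, -9.0, 0.0, 0.0, 0.0, 0.0]
[-35.0, -9.0, 0.0, 0.0, 0.0, 0.0]
[-35.0, -9.0, 0.0, 0.0, 0.0, 0.0]
[-35.0, -9.0, 0.0, 0.0, 0.0, 0.0]
[-35.0, -9.0, 0.0, 0.0, 0.0, 0.0]
[-35.0, -9.0, 0.0, 0.0, 0.0, 0.0]
[-35.0, -9.0, 0.0, 0.0, 0.0, 0.0]
[-35.0, -9.0, 0.0, 0.0, 0.0, 0.0]
```

Emit:
{"name": "play_rows", "arguments": {"motion": [[-20, -5, 0, 0, 0, 0], [-35, -9, 0, 0, 0, 0], [-38, -9, 0, 0, 0, 0], [-38, -9, 0, 0, 0, 0], [-38, -9, 0, 0, 0, 0], [-38, -9, 0, 0, 0, 0], [-38, -9, 0, 0, 0, 0], [-38, -9, 0, 0, 0, 0], [-38, -9, 0, 0, 0, 0], [-30, -8, 0, 0, 0, 0], [-15, -6, 0, 0, 0, 0], [0, 0, 0, 0, 0, 0]]}}

```text
time_s: 5.9
tool_pos: [0.6122, 0.1659, 0.1085]
tool_rot: [0.005, 0.767, -0.641, -0.003]
wrist_force: [0.1, -0.4, -0.3]
finger_gap: 0.0386
```

```bash
python3 -c "
from h import *
plan(619,173,60,-78.8,4)"
```

```text
t 5.9 pos [612.2 165.9 108.5] yaw -79.8 F [ 0.1 -0.4 -0.3] gap 38.6 togo [  6.8   7.1 -48.5] 1.0
tilt [ 0.65 -0.05 -0.  ]
[-1.0, -2.0, 12.0, 0.0, 0.0, 0.0]
[-1.0, -2.0, 12.0, 0.0, 0.0, 0.0]
[-1.0, -2.0, 12.0, 0.0, 0.0, 0.0]
[-1.0, -2.0, 12.0, 0.0, 0.0, 0.0]
```

Emit:
{"name": "play_rows", "arguments": {"motion": [[-2, -3, 12, 0.6, 0, -1], [-2, -3, 12, 0, 0, 0], [-1, -1, 12, 0, 0, 0], [0, 0, 9, 0, 0, 0], [0, 0, 0, 0, 0, 0], [0, 0, 0, 0, 0, 0]]}}

```text
time_s: 6.4
tool_pos: [0.6149, 0.1702, 0.0552]
tool_rot: [0.004, 0.773, -0.634, -0.002]
wrist_force: [-0.2, 0.4, -1.1]
finger_gap: 0.0385
```

```bash
python3 -c "
from h import *
plan(619,173,28,-78.8,4,1)
p,d=snap('scene','s2'); cv2.imwrite('pics/s2c.png',cv2.resize(p[200:360,280:440],None,fx=3.5,fy=3.5,interpolation=cv2.INTER_CUBIC))
p,d=snap('top','t2')"
```

```text
t 6.4 pos [614.9 170.2  55.2] yaw -78.8 F [-0.2  0.4 -1.1] gap 38.5 togo [  4.1   2.8 -27.2] -0.0
tilt [ 0.51 -0.11 -0.  ]
[-0.5, -1.1, 6.8, 0.0, 0.0, 0.0]
[-0.5, -1.1, 6.8, 0.0, 0.0, 0.0]
[-0.5, -1.1, 6.8, 0.0, 0.0, 0.0]
[-0.5, -1.1, 6.8, 0.0, 0.0, 0.0]
```

View pics/s2c.png

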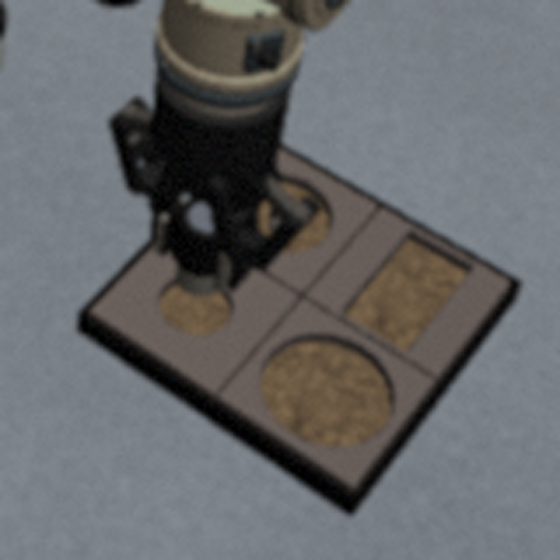

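The eyepiece's barrel (about 204,277 in the crop) hangs just above the small well (196,305). I'll centre it and lower slowly.

Emit:
{"name": "play_rows", "arguments": {"motion": [[-1, -3, 6, 0.5, 0, 0], [0, -2, 6, 0, 0, 0], [0, -1, 5, 0, 0, 0], [0, 0, 0, 0, 0, 0], [0, 0, 0, 0, 0, 0]]}}

```text
time_s: 6.92
tool_pos: [0.6231, 0.1721, 0.0392]
tool_rot: [-0.002, 0.773, -0.635, 0.002]
wrist_force: [0.6, -0.1, -1.0]
finger_gap: 0.0386
```

```bash
python3 -c "
from h import *
plan(619,173,27,-78.8,3,1)"
```

```text
t 6.92 pos [623.1 172.1  39.2] yaw -78.8 F [ 0.6 -0.1 -1. ] gap 38.6 togo [ -4.1   0.9 -12.2] 0.0
tilt [-0.32 -0.1   0.  ]
[-0.6, 1.3, 4.1, 0.0, 0.0, 0.0]
[-0.6, 1.3, 4.1, 0.0, 0.0, 0.0]
[-0.6, 1.3, 4.1, 0.0, 0.0, 0.0]
```

Emit:
{"name": "play_rows", "arguments": {"motion": [[-1, 3, 2, -0.2, 0, 0], [0, 1, 2, 0, 0, 0], [0, 0, 2, 0, 0, 0], [0, 0, 2, 0, 0, 0], [0, 0, 0, 0, 0, 0], [0, 0, 0, 0, 0, 0]]}}

```text
time_s: 7.42
tool_pos: [0.6186, 0.1726, 0.0308]
tool_rot: [-0.0, 0.773, -0.635, 0.001]
wrist_force: [0.6, 0.1, -1.0]
finger_gap: 0.0384
```

```bash
python3 -c "
from h import *
plan(619,173,27,-78.8,1,1)"
```

```text
t 7.42 pos [618.6 172.6  30.8] yaw -78.8 F [ 0.6  0.1 -1. ] gap 38.4 togo [ 0.4  0.4 -3.8] 0.0
tilt [-0.12 -0.1   0.  ]
[-0.3, -0.4, 3.8, 0.0, 0.0, 0.0]
```

Emit:
{"name": "play_rows", "arguments": {"motion": [[0, 0, 1, 0, 0, 0], [0, 0, 1, 0, 0, 0], [0, 0, 1, 0, 0, 0], [0, 0, 1, 0, 0, 0], [0, 0, 0, 0, 0, 0]]}}

```text
time_s: 7.83
tool_pos: [0.6189, 0.1726, 0.0267]
tool_rot: [-0.001, 0.773, -0.635, 0.002]
wrist_force: [0.2, -0.1, -1.1]
finger_gap: 0.0385
```

Emit:
{"name": "play_rows", "arguments": {"motion": [[0, 0, 1, 0, 0, 0], [0, 0, 0, 0, 0, 0]]}}

```text
time_s: 8.0
tool_pos: [0.6194, 0.1728, 0.0263]
tool_rot: [-0.001, 0.773, -0.635, 0.002]
wrist_force: [0.4, -0.5, -1.2]
finger_gap: 0.0386
```

Emit:
{"name": "play_rows", "arguments": {"motion": [[0, 0, 1, 0, 0, 0], [0, 0, 0, 0, 0, 0]]}}

```text
time_s: 8.17
tool_pos: [0.6199, 0.1729, 0.0264]
tool_rot: [-0.001, 0.773, -0.635, 0.002]
wrist_force: [-0.4, 0.0, -1.3]
finger_gap: 0.0387
```

Emit:
{"name": "play_rows", "arguments": {"motion": [[0, 0, 2, 0, 0, 0], [0, 0, 0, 0, 0, 0]]}}

```text
time_s: 8.33
tool_pos: [0.6208, 0.1732, 0.0266]
tool_rot: [-0.002, 0.773, -0.635, 0.003]
wrist_force: [-0.1, 0.2, -0.8]
finger_gap: 0.0387
```

Emit:
{"name": "play_rows", "arguments": {"motion": [[0, 0, 2, 0, 0, 0], [0, 0, 0, 0, 0, 0]]}}

```text
time_s: 8.5
tool_pos: [0.6219, 0.1735, 0.0264]
tool_rot: [-0.003, 0.773, -0.635, 0.003]
wrist_force: [0.6, 0.2, -1.2]
finger_gap: 0.0389
```

Emit:
{"name": "play_rows", "arguments": {"motion": [[0, 0, 0, 0, 0, 0], [0, 0, 0, 0, 0, 0], [0, 0, 0, 0, 0, 0], [0, 0, 0, 0, 0, 0], [0, 0, 0, 0, 0, 0]], "claw": 0.6}}

```text
time_s: 8.92
tool_pos: [0.6219, 0.1735, 0.0253]
tool_rot: [-0.003, 0.773, -0.635, 0.003]
wrist_force: [-0.2, 0.6, -0.0]
finger_gap: 0.068
```

Emit:
{"name": "play_rows", "arguments": {"motion": [[0, 0, -12, 0, 0, 0], [0, 0, -25, 0, 0, 0], [0, 0, -35, 0, 0, 0], [0, 0, -35, 0, 0, 0], [0, 0, -10, 0, 0, 0], [0, 0, 0, 0, 0, 0]]}}

```text
time_s: 9.42
tool_pos: [0.6191, 0.1729, 0.1471]
tool_rot: [-0.001, 0.773, -0.635, 0.002]
wrist_force: [1.0, -0.5, 0.7]
finger_gap: 0.0682
```

```bash
python3 -c "
from h import *
plan(465.5,-338.6,110,-78.8,14)"
```

```text
t 9.42 pos [619.1 172.9 147.1] yaw -78.8 F [ 1.  -0.5  0.7] gap 68.2 togo [-153.6 -511.5  -37.1] 0.0
tilt [-0.16 -0.1   0.  ]
[34.0, 18.0, 3.0, 0.0, 0.0, 0.0]
[34.0, 18.0, 3.0, 0.0, 0.0, 0.0]
[34.0, 18.0, 3.0, 0.0, 0.0, 0.0]
[34.0, 18.0, 3.0, 0.0, 0.0, 0.0]
[34.0, 18.0, 3.0, 0.0, 0.0, 0.0]
[34.0, 18.0, 3.0, 0.0, 0.0, 0.0]
[34.0, 18.0, 3.0, 0.0, 0.0, 0.0]
[34.0, 18.0, 3.0, 0.0, 0.0, 0.0]
[34.0, 18.0, 3.0, 0.0, 0.0, 0.0]
[34.0, 18.0, 3.0, 0.0, 0.0, 0.0]
[34.0, 18.0, 3.0, 0.0, 0.0, 0.0]
[34.0, 18.0, 3.0, 0.0, 0.0, 0.0]
[34.0, 18.0, 3.0, 0.0, 0.0, 0.0]
[34.0, 18.0, 3.0, 0.0, 0.0, 0.0]
```

Emit:
{"name": "play_rows", "arguments": {"motion": [[18, 9, 0, 0, 0, 0], [32, 17, 2, 0, 0, 0], [36, 19, 3, 0, 0, 0], [36, 19, 3, 0, 0, 0], [36, 19, 3, 0, 0, 0], [36, 19, 3, 0, 0, 0], [36, 19, 3, 0, 0, 0], [36, 19, 3, 0, 0, 0], [36, 19, 3, 0, 0, 0], [36, 19, 3, 0, 0, 0], [36, 19, 3, 0, 0, 0], [36, 19, 3, 0, 0, 0]], "claw": 1}}

```text
time_s: 10.42
tool_pos: [0.4838, -0.2732, 0.1076]
tool_rot: [-0.003, 0.777, -0.63, -0.0]
wrist_force: [1.6, 0.2, 0.5]
finger_gap: 0.0858
```

Emit:
{"name": "play_rows", "arguments": {"motion": [[32, 17, 3, 0, 0, 0], [22, 12, 0, 0, 0, 0], [10, 5, 0, 0, 0, 0], [0, 0, 0, 0, 0, 0]]}}

```text
time_s: 10.75
tool_pos: [0.4575, -0.3517, 0.0997]
tool_rot: [-0.002, 0.774, -0.633, -0.002]
wrist_force: [-1.3, 0.9, -0.3]
finger_gap: 0.0855
```

```bash
python3 -c "
from h import *
plan(465.5,-338.6,62,-78.8,4,1)
snap('top','t3')"
```

```text
t 10.75 pos [ 457.5 -351.7   99.7] yaw -78.5 F [-1.3  0.9 -0.3] gap 85.5 togo [  8.   13.1 -37.7] -0.3
tilt [-0.04  0.39 -0.  ]
[-2.8, -2.6, 9.4, 0.0, 0.0, 0.1]
[-2.8, -2.6, 9.4, 0.0, 0.0, 0.1]
[-2.8, -2.6, 9.4, 0.0, 0.0, 0.1]
[-2.8, -2.6, 9.4, 0.0, 0.0, 0.1]
```

Emit:
{"name": "play_rows", "arguments": {"motion": [[-6, -5, 9, 0, 0.4, 0], [-4, -4, 9, 0, 0, 0], [-1, -1, 9, 0, 0, 0], [0, 0, 5, 0, 0, 0], [0, 0, 0, 0, 0, 0], [0, 0, 0, 0, 0, 0]]}}

```text
time_s: 11.3
tool_pos: [0.4667, -0.3299, 0.0642]
tool_rot: [-0.001, 0.777, -0.63, -0.002]
wrist_force: [0.0, 0.0, -0.3]
finger_gap: 0.085
```

```bash
python3 -c "
from h import *
plan(465.5,-338.6,12,-78.8,6,1)
a=cv2.imread('pics/t3.png'); cv2.imwrite('pics/t3c.png',cv2.resize(cv2.convertScaleAbs(a[155:275,95:225],alpha=1.6,beta=20),None,fx=4,fy=4,interpolation=cv2.INTER_CUBIC))"
```

```text
t 11.3 pos [ 466.7 -329.9   64.2] yaw -78.1 F [ 0.   0.  -0.3] gap 85.0 togo [ -1.2  -8.7 -52.2] -0.7
tilt [0.1  0.25 0.  ]
[1.4, 0.5, 8.7, 0.0, 0.0, 0.1]
[1.4, 0.5, 8.7, 0.0, 0.0, 0.1]
[1.4, 0.5, 8.7, 0.0, 0.0, 0.1]
[1.4, 0.5, 8.7, 0.0, 0.0, 0.1]
[1.4, 0.5, 8.7, 0.0, 0.0, 0.1]
[1.4, 0.5, 8.7, 0.0, 0.0, 0.1]
```

View pics/t3c.png

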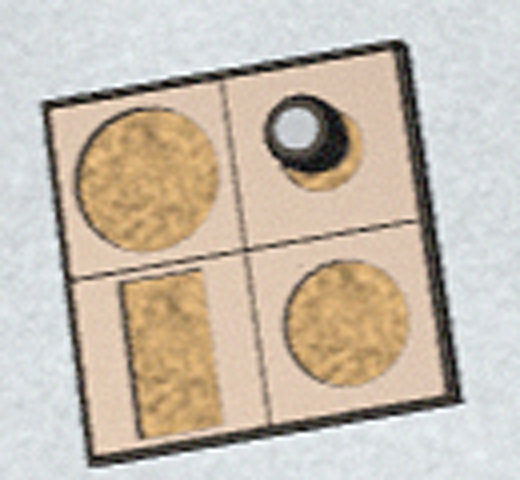

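The eyepiece stands in the small well, glass top at about (296,128) in the crop. I'll check its position and height numerically.

```bash
python3 -c "
from h import *
d=np.load('pics/t3.npz')['d']
u,v=296.5/4-.5+95,128.5/4-.5+155
print(world('top',u,v,.07)*1000, world('top',u,v,None,np.median(d[185:189,167:171]))*1000)"
```

```text
[621.1200256  173.78442936  70.        ] [620.85250951 173.29251426  71.75267122]
```

Emit:
{"name": "play_rows", "arguments": {"motion": [[5, 0, 6, 0, 0, 0], [4, 0, 8, 0, 0, 0], [0, 0, 8, 0, 0, 0], [0, 0, 8, 0, 0, 0], [0, 0, 8, 0, 0, 0], [0, 0, 8, 0, 0, 0], [0, 0, 4, 0, 0, 0], [0, 0, 0, 0, 0, 0]]}}

```text
time_s: 11.97
tool_pos: [0.4689, -0.3399, 0.0089]
tool_rot: [-0.001, 0.776, -0.63, -0.002]
wrist_force: [-0.1, -0.3, 0.6]
finger_gap: 0.0851
```

```bash
python3 -c "
from h import *
plan(465.5,-338.6,12,-78.8,1,1)"
```

```text
t 11.97 pos [ 468.9 -339.9    8.9] yaw -78.1 F [-0.1 -0.3  0.6] gap 85.1 togo [-3.4  1.3  3.1] -0.7
tilt [0.07 0.22 0.  ]
[-2.0, 3.1, -3.1, 0.0, 0.0, 0.7]
```

Emit:
{"name": "play_rows", "arguments": {"motion": [[-1, 3, -2, 0, 0, 0], [0, 0, 0, 0, 0, 0], [0, 0, 0, 0, 0, 0], [0, 0, 0, 0, 0, 0], [0, 0, 0, 0, 0, 0], [0, 0, 0, 0, 0, 0], [0, 0, 0, 0, 0, 0], [0, 0, 0, 0, 0, 0]], "claw": -1}}

```text
time_s: 12.63
tool_pos: [0.4654, -0.3395, 0.012]
tool_rot: [-0.001, 0.776, -0.63, -0.002]
wrist_force: [0.3, 0.1, -1.9]
finger_gap: 0.0506
```

```bash
python3 -c "
from h import *
plan(465.5,-338.6,12,-78.8,1,1)"
```

```text
t 12.63 pos [ 465.4 -339.5   12. ] yaw -78.1 F [ 0.3  0.1 -1.9] gap 50.6 togo [0.1 0.9 0. ] -0.7
tilt [0.04 0.2  0.  ]
[-0.9, -0.2, 0.0, 0.0, 0.0, 0.7]
```

Emit:
{"name": "play_rows", "arguments": {"motion": [[0, 0, -10, 0, 0, 0], [0, 0, -20, 0, 0, 0], [0, 0, -30, 0, 0, 0], [0, 0, -30, 0, 0, 0], [0, 0, -10, 0, 0, 0], [0, 0, 0, 0, 0, 0]]}}

```text
time_s: 13.13
tool_pos: [0.4643, -0.3387, 0.1163]
tool_rot: [-0.001, 0.777, -0.63, -0.004]
wrist_force: [0.7, 0.4, -2.6]
finger_gap: 0.0505
```

```bash
python3 -c "
from h import *
plan(521,154,120,-78.8,12)"
```

```text
t 13.13 pos [ 464.3 -338.7  116.3] yaw -78.1 F [ 0.7  0.4 -2.6] gap 50.5 togo [ 56.7 492.7   3.7] -0.7
tilt [0.22 0.4  0.  ]
[-39.0, -13.0, 0.0, 0.0, 0.0, 0.0]
[-39.0, -13.0, 0.0, 0.0, 0.0, 0.0]
[-39.0, -13.0, 0.0, 0.0, 0.0, 0.0]
[-39.0, -13.0, 0.0, 0.0, 0.0, 0.0]
[-39.0, -13.0, 0.0, 0.0, 0.0, 0.0]
[-39.0, -13.0, 0.0, 0.0, 0.0, 0.0]
[-39.0, -13.0, 0.0, 0.0, 0.0, 0.0]
[-39.0, -13.0, 0.0, 0.0, 0.0, 0.0]
[-39.0, -13.0, 0.0, 0.0, 0.0, 0.0]
[-39.0, -13.0, 0.0, 0.0, 0.0, 0.0]
[-39.0, -13.0, 0.0, 0.0, 0.0, 0.0]
[-39.0, -13.0, 0.0, 0.0, 0.0, 0.0]
```

Emit:
{"name": "play_rows", "arguments": {"motion": [[-20, -7, 0, 0, 0, 0], [-32, -11, -1, 0, 0.4, 0], [-36, -12, -1, 0, 0, 0], [-36, -12, -1, 0, 0, 0], [-36, -12, -1, 0, 0, 0], [-36, -12, -1, 0, 0, 0], [-36, -12, -1, 0, 0, 0], [-36, -12, -1, 0, 0, 0], [-36, -12, -1, 0, 0, 0], [-36, -12, -1, 0, 0, 0], [-36, -12, -1, 0, 0, 0], [-36, -12, -1, 0, 0, 0]]}}

```text
time_s: 14.13
tool_pos: [0.5127, 0.1032, 0.1171]
tool_rot: [0.005, 0.772, -0.635, -0.002]
wrist_force: [0.7, -0.8, -1.7]
finger_gap: 0.0498
```

Emit:
{"name": "play_rows", "arguments": {"motion": [[-30, -10, -1, 0, 0, 0], [-22, -7, 0, 0, 0, 0], [-10, -3, 0, 0, 0, 0], [0, 0, 0, 0, 0, 0], [0, 0, 0, 0, 0, 0]]}}

```text
time_s: 14.55
tool_pos: [0.5179, 0.1781, 0.1127]
tool_rot: [0.006, 0.775, -0.632, -0.003]
wrist_force: [0.7, 0.3, -1.2]
finger_gap: 0.0506
```

```bash
python3 -c "
from h import *
plan(521,154,60,-78.8,5)"
```

```text
t 14.55 pos [517.9 178.1 112.7] yaw -78.3 F [ 0.7  0.3 -1.2] gap 50.6 togo [  3.1 -24.1 -52.7] -0.5
tilt [ 0.81 -0.18 -0.  ]
[5.0, 0.0, 11.0, 0.0, 0.0, 0.0]
[5.0, 0.0, 11.0, 0.0, 0.0, 0.0]
[5.0, 0.0, 11.0, 0.0, 0.0, 0.0]
[5.0, 0.0, 11.0, 0.0, 0.0, 0.0]
[5.0, 0.0, 11.0, 0.0, 0.0, 0.0]
```

Emit:
{"name": "play_rows", "arguments": {"motion": [[9, -1, 5, 0.6, 0, 0], [9, -1, 10, 0, 0, 0], [4, -1, 10, 0, 0, 0], [0, 0, 10, 0, 0, 0], [0, 0, 10, 0, 0, 0], [0, 0, 0, 0, 0, 0], [0, 0, 0, 0, 0, 0]]}}

```text
time_s: 15.13
tool_pos: [0.5237, 0.1469, 0.0605]
tool_rot: [0.005, 0.773, -0.635, -0.001]
wrist_force: [-0.8, 0.2, -1.9]
finger_gap: 0.0504
```

```bash
python3 -c "
from h import *
plan(521,154,24,-78.8,5,1)"
```

```text
t 15.13 pos [523.7 146.9  60.5] yaw -78.8 F [-0.8  0.2 -1.9] gap 50.4 togo [ -2.7   7.1 -36.5] -0.0
tilt [ 0.47 -0.25 -0.  ]
[-1.5, 0.3, 7.3, 0.0, 0.0, 0.0]
[-1.5, 0.3, 7.3, 0.0, 0.0, 0.0]
[-1.5, 0.3, 7.3, 0.0, 0.0, 0.0]
[-1.5, 0.3, 7.3, 0.0, 0.0, 0.0]
[-1.5, 0.3, 7.3, 0.0, 0.0, 0.0]
```

Emit:
{"name": "play_rows", "arguments": {"motion": [[-4, 1, 4, 0.4, -0.2, 0], [-3, 0, 6, 0, 0, 0], [0, 0, 5, 0, 0, 0], [0, 0, 3, 0, 0, 0], [0, 0, 0, 0, 0, 0], [0, 0, 0, 0, 0, 0]]}}

```text
time_s: 15.63
tool_pos: [0.5213, 0.1552, 0.0409]
tool_rot: [-0.0, 0.773, -0.634, 0.0]
wrist_force: [-0.4, -0.1, -2.4]
finger_gap: 0.0502
```

```bash
python3 -c "
from h import *
plan(521,154,23,-78.8,5,1)"
```

```text
t 15.63 pos [521.3 155.2  40.9] yaw -78.7 F [-0.4 -0.1 -2.4] gap 50.2 togo [ -0.3  -1.2 -17.9] -0.1
tilt [-0.02 -0.02  0.  ]
[0.2, 0.1, 3.6, 0.0, 0.0, 0.0]
[0.2, 0.1, 3.6, 0.0, 0.0, 0.0]
[0.2, 0.1, 3.6, 0.0, 0.0, 0.0]
[0.2, 0.1, 3.6, 0.0, 0.0, 0.0]
[0.2, 0.1, 3.6, 0.0, 0.0, 0.0]
```

Emit:
{"name": "play_rows", "arguments": {"motion": [[1, 0, 4, 0, 0, 0], [0, 0, 4, 0, 0, 0], [0, 0, 4, 0, 0, 0], [0, 0, 2, 0, 0, 0], [0, 0, 1, 0, 0, 0], [0, 0, 0, 0, 0, 0]]}}

```text
time_s: 16.13
tool_pos: [0.5221, 0.1544, 0.0249]
tool_rot: [-0.001, 0.773, -0.634, 0.001]
wrist_force: [-0.6, 0.5, -2.3]
finger_gap: 0.0503
```

Emit:
{"name": "play_rows", "arguments": {"motion": [[0, 0, 1, 0, 0, 0], [0, 0, 1, 0, 0, 0]]}}

```text
time_s: 16.3
tool_pos: [0.5223, 0.1544, 0.0228]
tool_rot: [-0.001, 0.773, -0.634, 0.001]
wrist_force: [0.4, -1.1, -1.6]
finger_gap: 0.0505
```

Emit:
{"name": "play_rows", "arguments": {"motion": [[0, 0, 1, 0, 0, 0], [0, 0, 1, 0, 0, 0]]}}

```text
time_s: 16.47
tool_pos: [0.5225, 0.1544, 0.0219]
tool_rot: [-0.001, 0.773, -0.634, 0.001]
wrist_force: [-7.3, -3.0, 23.0]
finger_gap: 0.0502
```

Contact at z 21.9 mm, so the floor is at 9.9 mm, the same as for the eyepiece. I'll release now.

Emit:
{"name": "play_rows", "arguments": {"motion": [[0, 0, 0, 0, 0, 0], [0, 0, 0, 0, 0, 0], [0, 0, 0, 0, 0, 0], [0, 0, 0, 0, 0, 0], [0, 0, 0, 0, 0, 0]], "claw": 0.6}}

```text
time_s: 16.88
tool_pos: [0.5237, 0.1546, 0.0231]
tool_rot: [-0.002, 0.773, -0.634, 0.002]
wrist_force: [0.2, 0.4, 0.3]
finger_gap: 0.0684
```

Emit:
{"name": "play_rows", "arguments": {"motion": [[0, 0, -12, 0, 0, 0], [0, 0, -25, 0, 0, 0], [0, 0, -35, 0, 0, 0], [0, 0, -35, 0, 0, 0], [0, 0, -10, 0, 0, 0], [0, 0, 0, 0, 0, 0]]}}

```text
time_s: 17.38
tool_pos: [0.5217, 0.1542, 0.1465]
tool_rot: [-0.0, 0.773, -0.634, 0.0]
wrist_force: [-0.3, -0.3, 0.2]
finger_gap: 0.0682
```

```bash
python3 -c "
from h import *
plan(465.6,-207.7,110,-78.8,10)"
```

```text
t 17.38 pos [521.7 154.2 146.5] yaw -78.7 F [-0.3 -0.3  0.2] gap 68.2 togo [ -56.1 -361.9  -36.5] -0.1
tilt [-0.02 -0.02  0.  ]
[34.0, 13.0, 4.0, 0.0, 0.0, 0.0]
[34.0, 13.0, 4.0, 0.0, 0.0, 0.0]
[34.0, 13.0, 4.0, 0.0, 0.0, 0.0]
[34.0, 13.0, 4.0, 0.0, 0.0, 0.0]
[34.0, 13.0, 4.0, 0.0, 0.0, 0.0]
[34.0, 13.0, 4.0, 0.0, 0.0, 0.0]
[34.0, 13.0, 4.0, 0.0, 0.0, 0.0]
[34.0, 13.0, 4.0, 0.0, 0.0, 0.0]
[34.0, 13.0, 4.0, 0.0, 0.0, 0.0]
[34.0, 13.0, 4.0, 0.0, 0.0, 0.0]
```

Emit:
{"name": "play_rows", "arguments": {"motion": [[18, 7, 0, 0, 0, 0], [32, 12, 3, 0, 0, 0], [36, 14, 4, 0, 0, 0], [36, 14, 4, 0, 0, 0], [36, 14, 4, 0, 0, 0], [36, 14, 4, 0, 0, 0], [36, 14, 4, 0, 0, 0], [36, 14, 4, 0, 0, 0], [30, 11, 4, 0, 0, 0], [18, 7, 0, 0, 0, 0], [8, 3, 0, 0, 0, 0], [0, 0, 0, 0, 0, 0]], "claw": 1}}

```text
time_s: 18.38
tool_pos: [0.4609, -0.1974, 0.1128]
tool_rot: [-0.003, 0.775, -0.632, 0.001]
wrist_force: [-0.2, 0.6, 0.0]
finger_gap: 0.0856
```

```bash
python3 -c "
from h import *
plan(465.6,-207.7,62,-78.8,5,1)
p,d=snap('top','t4')"
```

```text
t 18.38 pos [ 460.9 -197.4  112.8] yaw -78.4 F [-0.2  0.6  0. ] gap 85.6 togo [  4.7 -10.3 -50.8] -0.4
tilt [-0.35  0.16 -0.  ]
[2.2, -0.5, 10.2, 0.0, 0.0, 0.1]
[2.2, -0.5, 10.2, 0.0, 0.0, 0.1]
[2.2, -0.5, 10.2, 0.0, 0.0, 0.1]
[2.2, -0.5, 10.2, 0.0, 0.0, 0.1]
[2.2, -0.5, 10.2, 0.0, 0.0, 0.1]
```

Emit:
{"name": "play_rows", "arguments": {"motion": [[6, -2, 8, -0.3, 0, 0], [4, -1, 10, 0, 0, 0], [0, 0, 12, 0, 0, 0], [0, 0, 12, 0, 0, 0], [0, 0, 8, 0, 0, 0], [0, 0, 0, 0, 0, 0], [0, 0, 0, 0, 0, 0]]}}

```text
time_s: 19.02
tool_pos: [0.4688, -0.1996, 0.0572]
tool_rot: [-0.001, 0.778, -0.628, -0.002]
wrist_force: [0.1, -0.6, -0.8]
finger_gap: 0.0854
```

```bash
python3 -c "
from h import *
plan(465.6,-207.7,10,-78.8,6,1)"
```

```text
t 19.02 pos [ 468.8 -199.6   57.2] yaw -77.9 F [ 0.1 -0.6 -0.8] gap 85.4 togo [ -3.2  -8.1 -47.2] -0.9
tilt [0.03 0.25 0.  ]
[1.2, 0.8, 7.9, 0.0, 0.0, 0.2]
[1.2, 0.8, 7.9, 0.0, 0.0, 0.2]
[1.2, 0.8, 7.9, 0.0, 0.0, 0.2]
[1.2, 0.8, 7.9, 0.0, 0.0, 0.2]
[1.2, 0.8, 7.9, 0.0, 0.0, 0.2]
[1.2, 0.8, 7.9, 0.0, 0.0, 0.2]
```

Emit:
{"name": "play_rows", "arguments": {"motion": [[5, 2, 0, 0, 0.2, 0.5], [3, 2, 0, 0, 0, 0], [0, 0, 0, 0, 0, 0], [0, 0, 0, 0, 0, 0]]}}

```text
time_s: 19.35
tool_pos: [0.4672, -0.2084, 0.0578]
tool_rot: [-0.0, 0.776, -0.631, 0.0]
wrist_force: [0.9, -0.7, 0.4]
finger_gap: 0.0857
```

```bash
python3 -c "
from h import *
plan(465.6,-207.7,10,-78.8,6,1)"
```

```text
t 19.35 pos [ 467.2 -208.4   57.8] yaw -78.3 F [ 0.9 -0.7  0.4] gap 85.7 togo [ -1.6   0.7 -47.8] -0.5
tilt [-0.01 -0.01  0.  ]
[-0.2, 0.2, 8.0, 0.0, 0.0, 0.1]
[-0.2, 0.2, 8.0, 0.0, 0.0, 0.1]
[-0.2, 0.2, 8.0, 0.0, 0.0, 0.1]
[-0.2, 0.2, 8.0, 0.0, 0.0, 0.1]
[-0.2, 0.2, 8.0, 0.0, 0.0, 0.1]
[-0.2, 0.2, 8.0, 0.0, 0.0, 0.1]
```

Emit:
{"name": "play_rows", "arguments": {"motion": [[0, 1, 8, 0, 0, 0], [0, 0, 8, 0, 0, 0], [0, 0, 8, 0, 0, 0], [0, 0, 8, 0, 0, 0], [0, 0, 8, 0, 0, 0], [0, 0, 5, 0, 0, 0], [0, 0, 0, 0, 0, 0]]}}

```text
time_s: 19.93
tool_pos: [0.4664, -0.2093, 0.0087]
tool_rot: [-0.0, 0.775, -0.632, 0.001]
wrist_force: [0.2, 0.7, -0.8]
finger_gap: 0.0857
```

```bash
python3 -c "
from h import *
plan(465.6,-207.7,9,-78.8,1,1)"
```

```text
t 19.93 pos [ 466.4 -209.3    8.7] yaw -78.4 F [ 0.2  0.7 -0.8] gap 85.7 togo [-0.8  1.6  0.3] -0.4
tilt [-0.09 -0.06  0.  ]
[-1.7, 0.4, -0.3, 0.0, 0.0, 0.4]
```

Emit:
{"name": "play_rows", "arguments": {"motion": [[-1, 0, 0, 0, 0, 0], [0, 0, 0, 0, 0, 0], [0, 0, 0, 0, 0, 0], [0, 0, 0, 0, 0, 0], [0, 0, 0, 0, 0, 0], [0, 0, 0, 0, 0, 0], [0, 0, 0, 0, 0, 0]], "claw": -1}}

```text
time_s: 20.52
tool_pos: [0.466, -0.208, 0.0092]
tool_rot: [-0.0, 0.775, -0.632, 0.001]
wrist_force: [-0.1, 0.1, -1.6]
finger_gap: 0.0632
```

Emit:
{"name": "play_rows", "arguments": {"motion": [[0, 0, -10, 0, 0, 0], [0, 0, -20, 0, 0, 0], [0, 0, -30, 0, 0, 0], [0, 0, -30, 0, 0, 0], [0, 0, -12, 0, 0, 0], [0, 0, 0, 0, 0, 0]]}}

```text
time_s: 21.02
tool_pos: [0.4644, -0.2071, 0.1164]
tool_rot: [0.0, 0.775, -0.632, -0.002]
wrist_force: [0.8, -0.1, 0.1]
finger_gap: 0.0629
```

```bash
python3 -c "
from h import *
plan(598.5,269.5,135,-78.8,13)"
```

```text
t 21.02 pos [ 464.4 -207.1  116.4] yaw -78.3 F [ 0.8 -0.1  0.1] gap 62.9 togo [134.1 476.6  18.6] -0.5
tilt [0.15 0.12 0.  ]
[-34.0, -18.0, -1.0, 0.0, 0.0, 0.0]
[-34.0, -17.0, -1.0, 0.0, 0.0, 0.0]
[-34.0, -17.0, -1.0, 0.0, 0.0, 0.0]
[-34.0, -17.0, -1.0, 0.0, 0.0, 0.0]
[-34.0, -17.0, -1.0, 0.0, 0.0, 0.0]
[-34.0, -17.0, -1.0, 0.0, 0.0, 0.0]
[-34.0, -17.0, -1.0, 0.0, 0.0, 0.0]
[-34.0, -17.0, -1.0, 0.0, 0.0, 0.0]
[-34.0, -17.0, -1.0, 0.0, 0.0, 0.0]
[-34.0, -17.0, -1.0, 0.0, 0.0, 0.0]
[-34.0, -17.0, -1.0, 0.0, 0.0, 0.0]
[-34.0, -17.0, -1.0, 0.0, 0.0, 0.0]
[-34.0, -17.0, -1.0, 0.0, 0.0, 0.0]
```

Emit:
{"name": "play_rows", "arguments": {"motion": [[-20, -10, -2, 0, 0, 0], [-34, -18, -3, 0, 0, 0], [-36, -19, -3, 0, 0, 0], [-36, -19, -3, 0, 0, 0], [-36, -19, -3, 0, 0, 0], [-36, -19, -3, 0, 0, 0], [-36, -19, -3, 0, 0, 0], [-36, -19, -2, 0, 0, 0], [-36, -19, -2, 0, 0, 0], [-36, -19, -2, 0, 0, 0], [-30, -16, -2, 0, 0, 0], [-22, -12, 0, 0, 0, 0]]}}

```text
time_s: 22.02
tool_pos: [0.5897, 0.2305, 0.1417]
tool_rot: [0.002, 0.772, -0.636, -0.001]
wrist_force: [-0.3, 0.1, -1.3]
finger_gap: 0.0629
```

Emit:
{"name": "play_rows", "arguments": {"motion": [[-12, -7, 0, 0, 0, 0], [-5, -3, 0, 0, 0, 0], [0, 0, 0, 0, 0, 0], [0, 0, 0, 0, 0, 0]]}}

```text
time_s: 22.35
tool_pos: [0.5954, 0.2539, 0.1387]
tool_rot: [0.004, 0.774, -0.633, -0.002]
wrist_force: [-0.1, -0.7, -2.5]
finger_gap: 0.063
```

```bash
python3 -c "
from h import *
plan(598.5,269.5,60,-78.8,6)"
```

```text
t 22.35 pos [595.4 253.9 138.7] yaw -78.6 F [-0.1 -0.7 -2.5] gap 63.0 togo [  3.1  15.6 -78.7] -0.2
tilt [ 0.47 -0.07 -0.  ]
[-2.0, -1.0, 13.0, 0.0, 0.0, 0.0]
[-2.0, -1.0, 13.0, 0.0, 0.0, 0.0]
[-2.0, -1.0, 13.0, 0.0, 0.0, 0.0]
[-2.0, -1.0, 13.0, 0.0, 0.0, 0.0]
[-2.0, -1.0, 13.0, 0.0, 0.0, 0.0]
[-2.0, -1.0, 13.0, 0.0, 0.0, 0.0]
```

Emit:
{"name": "play_rows", "arguments": {"motion": [[-6, -2, 8, 0.4, 0, 0], [-5, -2, 14, 0, 0, 0], [-3, -1, 16, 0, 0, 0], [0, 0, 16, 0, 0, 0], [0, 0, 14, 0, 0, 0], [0, 0, 8, 0, 0, 0], [0, 0, 0, 0, 0, 0], [0, 0, 0, 0, 0, 0]]}}

```text
time_s: 23.02
tool_pos: [0.5949, 0.2605, 0.0532]
tool_rot: [0.004, 0.771, -0.637, -0.001]
wrist_force: [-0.2, 0.0, -2.1]
finger_gap: 0.0631
```

```bash
python3 -c "
from h import *
plan(598.5,269.5,24,-78.8,4,1)"
```

```text
t 23.02 pos [594.9 260.5  53.2] yaw -79.2 F [-0.2  0.  -2.1] gap 63.1 togo [  3.6   9.  -29.2] 0.4
tilt [ 0.38 -0.2  -0.  ]
[-2.0, -1.3, 7.3, 0.0, 0.0, -0.1]
[-2.0, -1.3, 7.3, 0.0, 0.0, -0.1]
[-2.0, -1.3, 7.3, 0.0, 0.0, -0.1]
[-2.0, -1.3, 7.3, 0.0, 0.0, -0.1]
```

Emit:
{"name": "play_rows", "arguments": {"motion": [[-6, -4, 3, 0.3, -0.2, 0], [-3, -2, 4, 0, 0, 0], [0, 0, 4, 0, 0, 0], [0, 0, 2, 0, 0, 0], [0, 0, 0, 0, 0, 0], [0, 0, 0, 0, 0, 0]]}}

```text
time_s: 23.52
tool_pos: [0.6013, 0.2719, 0.0412]
tool_rot: [-0.002, 0.771, -0.637, 0.001]
wrist_force: [-0.6, -0.3, -1.8]
finger_gap: 0.0631
```

```bash
python3 -c "
from h import *
plan(598.5,269.5,20,-78.8,4,1)"
```

```text
t 23.52 pos [601.3 271.9  41.2] yaw -79.2 F [-0.6 -0.3 -1.8] gap 63.1 togo [ -2.8  -2.4 -21.2] 0.4
tilt [-0.19  0.07 -0.  ]
[0.5, 0.8, 5.3, 0.0, 0.0, -0.1]
[0.4, 0.8, 5.3, 0.0, 0.0, -0.1]
[0.4, 0.8, 5.3, 0.0, 0.0, -0.1]
[0.4, 0.8, 5.3, 0.0, 0.0, -0.1]
```

Emit:
{"name": "play_rows", "arguments": {"motion": [[2, 3, 2, -0.1, 0, 0], [0, 0, 4, 0, 0, 0], [0, 0, 4, 0, 0, 0], [0, 0, 4, 0, 0, 0], [0, 0, 2, 0, 0, 0], [0, 0, 1, 0, 0, 0], [0, 0, 0, 0, 0, 0]]}}

```text
time_s: 24.1
tool_pos: [0.5986, 0.269, 0.023]
tool_rot: [-0.001, 0.77, -0.637, 0.0]
wrist_force: [0.3, -0.2, -2.0]
finger_gap: 0.063
```

```bash
python3 -c "
from h import *
plan(598.5,269.5,19,-78.8,1,1)"
```

```text
t 24.1 pos [598.6 269.   23. ] yaw -79.2 F [ 0.3 -0.2 -2. ] gap 63.0 togo [-0.1  0.5 -4. ] 0.4
tilt [-0.12  0.08 -0.  ]
[-0.5, 0.0, 4.0, 0.0, 0.0, -0.4]
```

Emit:
{"name": "play_rows", "arguments": {"motion": [[0, 0, 1, 0, 0, 0], [0, 0, 1, 0, 0, 0], [0, 0, 1, 0, 0, 0]]}}

```text
time_s: 24.35
tool_pos: [0.5988, 0.2691, 0.0198]
tool_rot: [-0.001, 0.77, -0.637, 0.0]
wrist_force: [0.4, 0.4, -1.4]
finger_gap: 0.0629
```

Emit:
{"name": "play_rows", "arguments": {"motion": [[0, 0, 1, 0, 0, 0], [0, 0, 1, 0, 0, 0]]}}

```text
time_s: 24.52
tool_pos: [0.5989, 0.2691, 0.0193]
tool_rot: [-0.001, 0.771, -0.637, 0.0]
wrist_force: [-5.7, -1.5, 13.1]
finger_gap: 0.0631
```

Contact at 19.3 mm, as expected. I'll release and look at the tray.

Emit:
{"name": "play_rows", "arguments": {"motion": [[0, 0, 0, 0, 0, 0], [0, 0, 0, 0, 0, 0], [0, 0, 0, 0, 0, 0], [0, 0, 0, 0, 0, 0]], "claw": 0.8}}

```text
time_s: 24.85
tool_pos: [0.5999, 0.2696, 0.0206]
tool_rot: [-0.002, 0.771, -0.637, 0.001]
wrist_force: [0.6, 0.2, -0.8]
finger_gap: 0.0766
```

Emit:
{"name": "play_rows", "arguments": {"motion": [[0, 0, -12, 0, 0, 0], [0, 0, -25, 0, 0, 0], [0, 0, -35, 0, 0, 0], [0, 0, -35, 0, 0, 0], [0, 0, -10, 0, 0, 0], [0, 0, 0, 0, 0, 0]]}}

```text
time_s: 25.35
tool_pos: [0.5984, 0.2689, 0.1435]
tool_rot: [-0.001, 0.771, -0.637, -0.0]
wrist_force: [0.3, -1.1, -0.4]
finger_gap: 0.0767
```

```bash
python3 -c "
from h import *
plan(599.3,-337,110,-60,17)"
```

```text
t 25.35 pos [598.4 268.9 143.5] yaw -79.2 F [ 0.3 -1.1 -0.4] gap 76.7 togo [   0.9 -605.9  -33.5] 19.2
tilt [-0.06  0.06 -0.  ]
[35.0, 7.0, 2.0, 0.0, 0.0, -1.0]
[35.0, 7.0, 2.0, 0.0, 0.0, -1.0]
[35.0, 8.0, 2.0, 0.0, 0.0, -1.0]
[35.0, 9.0, 2.0, 0.0, 0.0, -1.0]
[34.0, 9.0, 2.0, 0.0, 0.0, -1.0]
[34.0, 10.0, 2.0, 0.0, 0.0, -1.0]
[34.0, 11.0, 2.0, 0.0, 0.0, -1.0]
[34.0, 11.0, 2.0, 0.0, 0.0, -1.0]
[34.0, 12.0, 2.0, 0.0, 0.0, -1.0]
[33.0, 13.0, 2.0, 0.0, 0.0, -1.0]
[33.0, 13.0, 2.0, 0.0, 0.0, -1.0]
[33.0, 14.0, 2.0, 0.0, 0.0, -1.0]
[32.0, 15.0, 2.0, 0.0, 0.0, -1.0]
[32.0, 15.0, 2.0, 0.0, 0.0, -1.0]
[32.0, 16.0, 2.0, 0.0, 0.0, -1.0]
[32.0, 17.0, 2.0, 0.0, 0.0, -1.0]
[31.0, 17.0, 2.0, 0.0, 0.0, -1.0]
```

Emit:
{"name": "play_rows", "arguments": {"motion": [[20, 4, 0, 0, 0, -1], [35, 7, 2, 0, 0, -1], [37, 8, 2, 0, 0, -1], [37, 9, 2, 0, 0, -1], [37, 9, 2, 0, 0, -1], [37, 10, 2, 0, 0, -1], [36, 11, 2, 0, 0, -1], [36, 11, 2, 0, 0, -1], [36, 12, 2, 0, 0, -1], [35, 13, 2, 0, 0, -1], [35, 13, 2, 0, 0, -1], [35, 14, 2, 0, 0, -1]], "claw": 1}}

```text
time_s: 26.35
tool_pos: [0.6003, -0.174, 0.1124]
tool_rot: [-0.002, 0.839, -0.544, -0.003]
wrist_force: [0.4, 1.1, 0.5]
finger_gap: 0.0856
```

Emit:
{"name": "play_rows", "arguments": {"motion": [[34, 15, 2, 0, 0, -1], [34, 15, 2, 0, 0, -1], [30, 15, 2, 0, 0, -1], [20, 10, 0, 0, 0, -1], [10, 6, 0, 0, 0, -1], [0, 0, 0, 0, 0, -1], [0, 0, 0, 0, 0, 0]]}}

```text
time_s: 26.93
tool_pos: [0.594, -0.3305, 0.0962]
tool_rot: [-0.001, 0.866, -0.501, -0.007]
wrist_force: [-0.3, 0.8, 0.3]
finger_gap: 0.0847
```

```bash
python3 -c "
from h import *
plan(599.3,-337,62,-60,5,1)
a,d=snap('top','t5'); cv2.imwrite('pics/t5c.png',cv2.resize(cv2.convertScaleAbs(a[155:275,95:225],alpha=1.6,beta=20),None,fx=4,fy=4,interpolation=cv2.INTER_CUBIC))"
```

```text
t 26.93 pos [ 594.  -330.5   96.2] yaw -60.1 F [-0.3  0.8  0.3] gap 84.7 togo [  5.3  -6.5 -34.2] 0.1
tilt [0.27 0.79 0.  ]
[1.7, -0.3, 6.8, 0.0, 0.0, 0.0]
[1.7, -0.3, 6.8, 0.0, 0.0, 0.0]
[1.7, -0.3, 6.8, 0.0, 0.0, 0.0]
[1.7, -0.3, 6.8, 0.0, 0.0, 0.0]
[1.7, -0.3, 6.8, 0.0, 0.0, 0.0]
```

View pics/t5c.png

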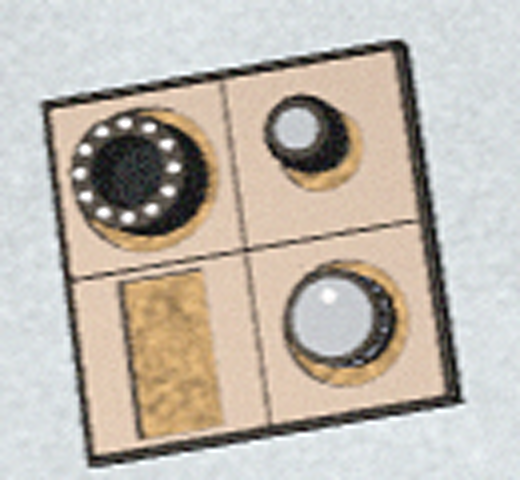

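The lamp (126,170), eyepiece (296,128) and lens (330,318) sit in their wells in this crop, and the tray has not moved. Next is the slide box.

Emit:
{"name": "play_rows", "arguments": {"motion": [[5, 0, 5, 0.2, 0.6, 0], [3, -1, 8, 0, 0, 0], [0, 0, 8, 0, 0, 0], [0, 0, 8, 0, 0, 0], [0, 0, 4, 0, 0, 0], [0, 0, 0, 0, 0, 0], [0, 0, 0, 0, 0, 0]]}}

```text
time_s: 27.57
tool_pos: [0.5992, -0.3301, 0.0576]
tool_rot: [-0.0, 0.867, -0.498, -0.003]
wrist_force: [0.7, 0.3, 0.1]
finger_gap: 0.0859
```

```bash
python3 -c "
from h import *
plan(599.3,-337,14,-60,6,1)"
```

```text
t 27.57 pos [ 599.2 -330.1   57.6] yaw -59.8 F [0.7 0.3 0.1] gap 85.9 togo [  0.1  -6.9 -43.6] -0.2
tilt [0.15 0.37 0.  ]
[1.0, 0.6, 7.3, 0.0, 0.0, 0.0]
[1.0, 0.6, 7.3, 0.0, 0.0, 0.0]
[1.0, 0.6, 7.3, 0.0, 0.0, 0.0]
[1.0, 0.6, 7.3, 0.0, 0.0, 0.0]
[1.0, 0.6, 7.3, 0.0, 0.0, 0.0]
[1.0, 0.6, 7.3, 0.0, 0.0, 0.0]
```

Emit:
{"name": "play_rows", "arguments": {"motion": [[4, 2, 4, 0, 0.3, 0], [2, 2, 8, 0, 0, 0], [0, 0, 8, 0, 0, 0], [0, 0, 8, 0, 0, 0], [0, 0, 7, 0, 0, 0], [0, 0, 4, 0, 0, 0], [0, 0, 0, 0, 0, 0]]}}

```text
time_s: 28.15
tool_pos: [0.5987, -0.3384, 0.0148]
tool_rot: [0.001, 0.867, -0.499, -0.001]
wrist_force: [-0.5, -0.1, -0.1]
finger_gap: 0.0854
```

```bash
python3 -c "
from h import *
plan(599.3,-337,14,-60,1,1)"
```

```text
t 28.15 pos [ 598.7 -338.4   14.8] yaw -59.8 F [-0.5 -0.1 -0.1] gap 85.4 togo [ 0.6  1.4 -0.8] -0.2
tilt [ 0.13 -0.01 -0.  ]
[-0.9, -1.2, 0.8, 0.0, 0.0, 0.2]
```

Emit:
{"name": "play_rows", "arguments": {"motion": [[-1, -1, 1, 0, 0, 0], [0, 0, 0, 0, 0, 0], [0, 0, 0, 0, 0, 0], [0, 0, 0, 0, 0, 0], [0, 0, 0, 0, 0, 0], [0, 0, 0, 0, 0, 0], [0, 0, 0, 0, 0, 0], [0, 0, 0, 0, 0, 0], [0, 0, 0, 0, 0, 0], [0, 0, 0, 0, 0, 0]], "claw": -1}}

```text
time_s: 28.98
tool_pos: [0.5998, -0.3371, 0.0147]
tool_rot: [0.001, 0.867, -0.499, 0.0]
wrist_force: [-0.4, 0.3, -0.9]
finger_gap: 0.0289
```

Emit:
{"name": "play_rows", "arguments": {"motion": [[0, 0, -10, 0, 0, 0], [0, 0, -20, 0, 0, 0], [0, 0, -30, 0, 0, 0], [0, 0, -30, 0, 0, 0], [0, 0, -14, 0, 0, 0], [0, 0, 0, 0, 0, 0]]}}

```text
time_s: 29.48
tool_pos: [0.5982, -0.3359, 0.123]
tool_rot: [0.001, 0.867, -0.499, -0.003]
wrist_force: [-0.2, 0.3, -0.3]
finger_gap: 0.0293
```

```bash
python3 -c "
from h import *
plan(502,250.4,135,-78.8,16)"
```

```text
t 29.48 pos [ 598.2 -335.9  123. ] yaw -59.8 F [-0.2  0.3 -0.3] gap 29.3 togo [-96.2 586.3  12. ] -19.0
tilt [0.25 0.2  0.  ]
[-35.0, -13.0, -1.0, 0.0, 0.0, 1.0]
[-35.0, -13.0, -1.0, 0.0, 0.0, 1.0]
[-35.0, -12.0, -1.0, 0.0, 0.0, 1.0]
[-35.0, -11.0, -1.0, 0.0, 0.0, 1.0]
[-36.0, -10.0, -1.0, 0.0, 0.0, 1.0]
[-36.0, -10.0, -1.0, 0.0, 0.0, 1.0]
[-36.0, -9.0, -1.0, 0.0, 0.0, 1.0]
[-36.0, -8.0, -1.0, 0.0, 0.0, 1.0]
[-36.0, -7.0, -1.0, 0.0, 0.0, 1.0]
[-37.0, -7.0, -1.0, 0.0, 0.0, 1.0]
[-37.0, -6.0, -1.0, 0.0, 0.0, 1.0]
[-37.0, -5.0, -1.0, 0.0, 0.0, 1.0]
[-37.0, -4.0, -1.0, 0.0, 0.0, 1.0]
[-37.0, -4.0, -1.0, 0.0, 0.0, 1.0]
[-37.0, -3.0, -1.0, 0.0, 0.0, 1.0]
[-37.0, -2.0, -1.0, 0.0, 0.0, 1.0]
```

Emit:
{"name": "play_rows", "arguments": {"motion": [[-20, -8, -1, 0, 0, 1.2], [-34, -12, -2, 0, 0, 1.2], [-36, -12, -2, 0, 0, 1.2], [-36, -11, -2, 0, 0, 1.2], [-37, -10, -2, 0, 0, 1.2], [-37, -10, -2, 0, 0, 1.2], [-37, -9, -2, 0, 0, 1.2], [-37, -8, -2, 0, 0, 1.2], [-37, -7, -2, 0, 0, 1.2], [-38, -7, -2, 0, 0, 1.2], [-38, -6, -2, 0, 0, 1.2], [-38, -5, -2, 0, 0, 1.2]]}}

```text
time_s: 30.48
tool_pos: [0.525, 0.1064, 0.1433]
tool_rot: [0.003, 0.79, -0.613, 0.0]
wrist_force: [0.5, 0.8, -1.0]
finger_gap: 0.0288
```

Emit:
{"name": "play_rows", "arguments": {"motion": [[-38, -4, -1, 0, 0, 1.2], [-36, -4, -1, 0, 0, 1.2], [-28, -2, 0, 0, 0, 1.2], [-18, -2, 0, 0, 0, 1], [-8, -1, 0, 0, 0, 0], [0, 0, 0, 0, 0, 0], [0, 0, 0, 0, 0, 0]]}}

```text
time_s: 31.07
tool_pos: [0.5039, 0.2468, 0.1426]
tool_rot: [0.003, 0.766, -0.642, -0.001]
wrist_force: [0.9, -0.6, -0.9]
finger_gap: 0.0287
```

```bash
python3 -c "
from h import *
plan(502,250.4,60,-78.8,6,1)"
```

```text
t 31.07 pos [503.9 246.8 142.6] yaw -79.9 F [ 0.9 -0.6 -0.9] gap 28.7 togo [ -1.9   3.6 -82.6] 1.1
tilt [ 0.36 -0.18 -0.  ]
[-0.6, 0.2, 13.8, 0.0, 0.0, -0.2]
[-0.6, 0.2, 13.8, 0.0, 0.0, -0.2]
[-0.6, 0.2, 13.8, 0.0, 0.0, -0.2]
[-0.6, 0.2, 13.8, 0.0, 0.0, -0.2]
[-0.6, 0.2, 13.8, 0.0, 0.0, -0.2]
[-0.6, 0.2, 13.8, 0.0, 0.0, -0.2]
```

Emit:
{"name": "play_rows", "arguments": {"motion": [[-2, 1, 8, 0.3, -0.1, -1], [-2, 0, 14, 0, 0, 0], [0, 0, 16, 0, 0, 0], [0, 0, 16, 0, 0, 0], [0, 0, 14, 0, 0, 0], [0, 0, 10, 0, 0, 0], [0, 0, 0, 0, 0, 0], [0, 0, 0, 0, 0, 0]]}}

```text
time_s: 31.73
tool_pos: [0.5027, 0.24, 0.0583]
tool_rot: [0.002, 0.771, -0.637, 0.0]
wrist_force: [1.2, 0.9, -1.3]
finger_gap: 0.0294
```

```bash
python3 -c "
from h import *
plan(502,250.4,27,-78.8,4,1)
p,d=snap('scene','s6'); cv2.imwrite('pics/s6c.png',cv2.resize(p[200:360,290:450],None,fx=3.5,fy=3.5,interpolation=cv2.INTER_CUBIC))"
```

```text
t 31.73 pos [502.7 240.   58.3] yaw -79.1 F [ 1.2  0.9 -1.3] gap 29.4 togo [ -0.7  10.4 -31.3] 0.3
tilt [ 0.11 -0.16 -0.  ]
[-2.6, -0.3, 7.8, 0.0, 0.0, -0.1]
[-2.6, -0.3, 7.8, 0.0, 0.0, -0.1]
[-2.6, -0.3, 7.8, 0.0, 0.0, -0.1]
[-2.6, -0.3, 7.8, 0.0, 0.0, -0.1]
```

View pics/s6c.png

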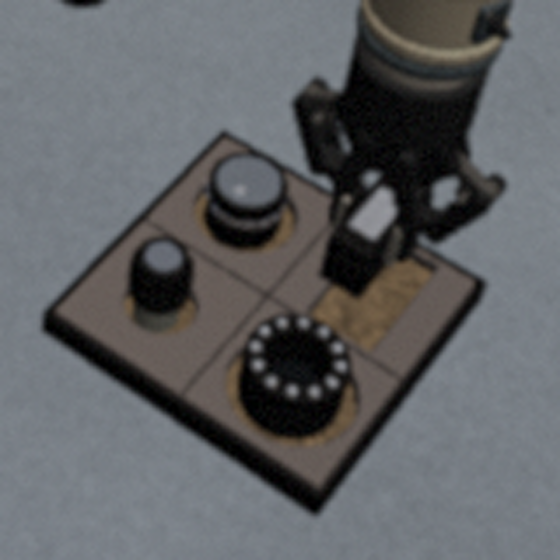

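The three round parts sit down in their wells. The box (about 365,240 in the crop) hangs above the oblong well, square to it but about 10 mm off in y, so I'll correct that first.

Emit:
{"name": "play_rows", "arguments": {"motion": [[-6, -1, 0, 0, -0.1, 0], [-4, 0, 3, 0, 0, 0], [-1, 0, 5, 0, 0, 0], [0, 0, 3, 0, 0, 0], [0, 0, 0, 0, 0, 0], [0, 0, 0, 0, 0, 0]]}}

```text
time_s: 32.28
tool_pos: [0.5035, 0.2531, 0.0493]
tool_rot: [-0.002, 0.771, -0.636, 0.001]
wrist_force: [0.5, -0.1, -1.1]
finger_gap: 0.0292
```

```bash
python3 -c "
from h import *
plan(502,250.4,26,-78.8,4,1)"
```

```text
t 32.28 pos [503.5 253.1  49.3] yaw -79.1 F [ 0.5 -0.1 -1.1] gap 29.2 togo [ -1.5  -2.7 -23.3] 0.3
tilt [-0.22  0.04 -0.  ]
[0.6, 0.5, 5.8, 0.0, 0.0, -0.1]
[0.6, 0.5, 5.8, 0.0, 0.0, -0.1]
[0.6, 0.5, 5.8, 0.0, 0.0, -0.1]
[0.6, 0.5, 5.8, 0.0, 0.0, -0.1]
```

Emit:
{"name": "play_rows", "arguments": {"motion": [[2, 2, 3, -0.1, 0, 0], [0, 0, 4, 0, 0, 0], [0, 0, 4, 0, 0, 0], [0, 0, 4, 0, 0, 0], [0, 0, 3, 0, 0, 0], [0, 0, 2, 0, 0, 0], [0, 0, 0, 0, 0, 0]]}}

```text
time_s: 32.87
tool_pos: [0.5016, 0.2504, 0.0271]
tool_rot: [-0.001, 0.771, -0.636, 0.0]
wrist_force: [-0.1, 0.4, -1.7]
finger_gap: 0.0293
```

```bash
python3 -c "
from h import *
plan(502,250.4,25,-78.8,1,1)"
```

```text
t 32.87 pos [501.6 250.4  27.1] yaw -79.1 F [-0.1  0.4 -1.7] gap 29.3 togo [ 0.4 -0.  -2.1] 0.3
tilt [-0.09  0.03 -0.  ]
[0.1, -0.4, 2.1, 0.0, 0.0, -0.3]
```

Emit:
{"name": "play_rows", "arguments": {"motion": [[0, 0, 1, 0, 0, 0], [0, 0, 1, 0, 0, 0]]}}

```text
time_s: 33.03
tool_pos: [0.5017, 0.2504, 0.0248]
tool_rot: [-0.001, 0.771, -0.636, 0.0]
wrist_force: [-0.1, 1.0, -1.3]
finger_gap: 0.0292
```

Emit:
{"name": "play_rows", "arguments": {"motion": [[0, 0, 1, 0, 0, 0], [0, 0, 1, 0, 0, 0]]}}

```text
time_s: 33.2
tool_pos: [0.5018, 0.2504, 0.0247]
tool_rot: [-0.0, 0.771, -0.636, 0.0]
wrist_force: [-3.6, -2.3, 14.8]
finger_gap: 0.0287
```

Contact at 24.7 mm, as predicted. I'll release, retreat and check.

Emit:
{"name": "play_rows", "arguments": {"motion": [[0, 0, 0, 0, 0, 0], [0, 0, 0, 0, 0, 0], [0, 0, 0, 0, 0, 0], [0, 0, 0, 0, 0, 0], [0, 0, 0, 0, 0, 0]], "claw": 0.4}}

```text
time_s: 33.62
tool_pos: [0.5028, 0.2509, 0.0258]
tool_rot: [-0.002, 0.771, -0.636, 0.001]
wrist_force: [0.6, 0.5, 0.6]
finger_gap: 0.0601
```

Emit:
{"name": "play_rows", "arguments": {"motion": [[0, 0, -10, 0, 0, 0], [0, 0, -25, 0, 0, 0], [0, 0, -35, 0, 0, 0], [0, 0, -35, 0, 0, 0], [10, 10, -20, 0, 0, 0], [20, 20, -10, 0, 0, 0], [25, 25, -5, 0, 0, 0], [30, 25, 0, 0, 0, 0], [30, 25, 0, 0, 0, 0], [30, 20, 0, 0, 0, 0], [30, 10, 0, 0, 0, 0], [30, 0, 0, 0, 0, 0]]}}

```text
time_s: 34.62
tool_pos: [0.4052, 0.0215, 0.178]
tool_rot: [-0.005, 0.774, -0.633, 0.003]
wrist_force: [-0.3, 0.3, -0.2]
finger_gap: 0.06
```

Emit:
{"name": "play_rows", "arguments": {"motion": [[25, 0, 0, 0, 0, 0], [15, 0, 0, 0, 0, 0], [0, 0, 0, 0, 0, 0], [0, 0, 0, 0, 0, 0], [0, 0, 0, 0, 0, 0]]}}

```text
time_s: 35.03
tool_pos: [0.4128, -0.024, 0.1813]
tool_rot: [-0.006, 0.772, -0.635, 0.005]
wrist_force: [-0.2, -0.5, -0.1]
finger_gap: 0.0596
```

```bash
python3 -c "
from h import *
plan(502,250.4,25,-78.8,1,1)
a,d=snap('top','t7'); cv2.imwrite('pics/t7c.png',cv2.resize(cv2.convertScaleAbs(a[120:290,95:480],alpha=1.6,beta=20),None,fx=2,fy=2,interpolation=cv2.INTER_CUBIC))
p,d=snap('scene','s7'); cv2.imwrite('pics/s7c.png',cv2.resize(p[100:360,160:450],None,fx=2.2,fy=2.2,interpolation=cv2.INTER_CUBIC))"
```

```text
t 35.03 pos [412.8 -24.  181.3] yaw -78.9 F [-0.2 -0.5 -0.1] gap 59.6 togo [  89.2  274.4 -156.3] 0.1
tilt [-0.93  0.01 -0.  ]
[-252.1, -140.3, 156.3, 0.0, 0.0, -0.1]
```

View pics/t7c.png

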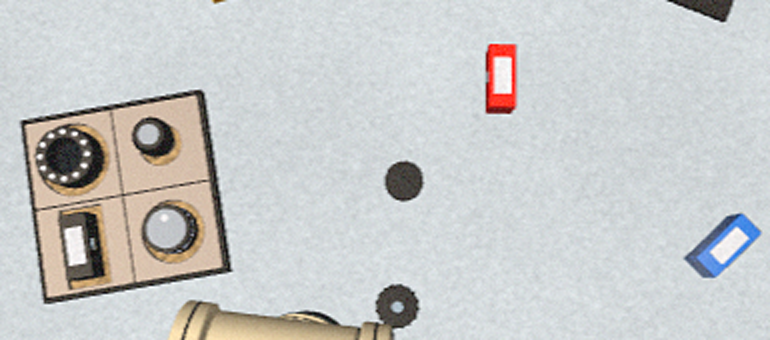

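View pics/s7c.png

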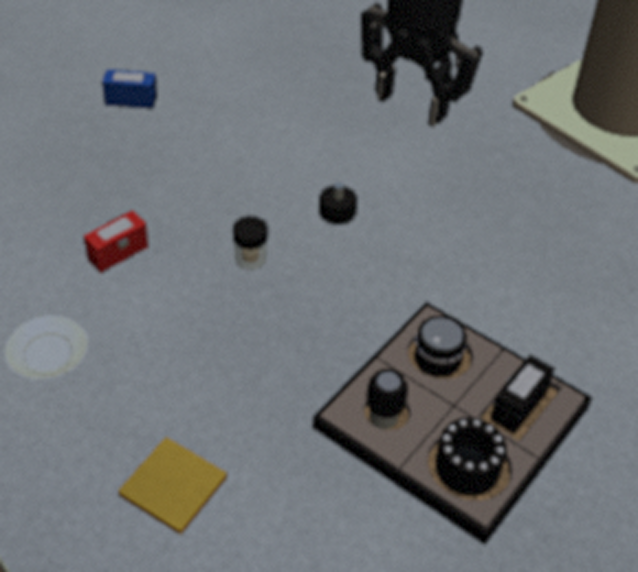

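Both views show all four parts in their wells, with the jar, knob, and red and blue boxes where they were. I'll check the top heights, then hand in.

```bash
python3 -c "
from h import *
d=np.load('pics/t7.npz')['d']
for k,q in dict(box1=(74,230),box2=(77,260),lens=(170,230),lensL=(155,230),lensR=(184,230),eye=(150,134),lampdotL=(43,160),lampdotR=(86,155),jar=(404,181),knob=(397,306)).items():
    u,v=int(round(q[0]/2+95)),int(round(q[1]/2+120)); print(k,(world('top',u,v,None,np.median(d[v-1:v+2,u-1:u+2]))*1000).round(1))
robot.job_done()"
```

```text
box1 [518.  251.2  54.2]
box2 [486.4 245.4  53.1]
lens [520.4 148.9  52.9]
lensL [520.  165.8  53.6]
lensR [520.7 133.9  53.5]
eye [620.1 170.3  72. ]
lampdotL [592.6 291.3  51.8]
lampdotR [597.6 243.2  53.9]
jar [578.9 -98.4  52.5]
knob [446.1 -94.7  47.4]
the job is handed in; nothing more can be done
```

All four accessories are in their matching wells: the eyepiece, then the close-up lens, the ring lamp and the slide box. Each was lowered until it touched the cork before I let go, and the job is handed in at about 35 s of the 125 s allowed.

- **Seating:** The lens, lamp and box touched down with the cork floor at about 10 mm, showing 13–23 N on contact. The eyepiece stopped at the same height, but its force reading showed no contact.
- **Heights:** In the last pictures the tops read 52–54 mm for the lens, lamp and box, and 72 mm for the eyepiece. Fully seated they should be 52 and 70 mm. The depth readings on the tray have run about 1 mm high throughout, so this agrees with upright and fully down.
- **Centring:** The eyepiece sits about 3 mm off the centre of its well, within the 8 mm of play.
- **Left alone:** The jar and knob read within about 1.5 mm of their first positions. The red and blue boxes look unmoved in the pictures; I did not measure them again.
- **Robot:** It stands clear of everything.

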